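# Stack the rotor parts on a tube-rotator drive

## Robot

A 6-joint arm with a two-finger parallel gripper is mounted at the origin on a cart in front of the work surface, level with it; the furniture and walls round the work are solid. World frame = base frame: x ahead of the robot, y to its left, z up, the work surface at z = 0. Lengths are in m, angles in rad, forces in N, time in s.
With the tool pointing down it reaches from about 0.35 to 1 m from the base axis. Payload 7.1 kg.
Tool frame: the origin (TCP) lies midway between the tips of the shut fingers; the grasp point (between the pads) lies 19 mm behind it; x points along the fingers, y is the direction in which the jaws open and shut, and the axes are right-handed (so a half turn about x gives the same grasp; the last joint's range is limited). The gripper opens to 85 mm and grips with 20 to 120 N. Pads are 22 mm wide; open, the fingers measure 114 mm over their backs; the gripper's body (76 mm by 85 mm) begins 54 mm behind the grasp point. The pads swing forward as they close: fully open they stand 13 mm farther back than shut.
Start: joints at [-0.019, 0.423, 1.63, -0, 1.089, -0.019], TCP at [0.625, 0, 0.231] pointing down, gripper open.
Joint ranges: [-3, 3], [-0.9, 2.11], [0.09, 2.58], [-1.31, 4.45], [0.11, 2.69], [-2.54, 2.54]. Speed limits (rad/s): [2.39, 2.39, 3.01, 3.14, 3.14, 3.14].

## Interface

Orientations are given as a unit quaternion [w, x, y, z].
In Python, from workcell import env gives the robot as it stands. The module is installed in compiled form; this text tells all that it offers.
- The arm moves only by the tool carry_out, never from a script. Its argument "increments" is a list that holds one entry, the list of rows, each a list of 7 numbers: the shift along the tool's x, y, z in m, then the turn, a rotation vector about the tool's x, y, z in degrees, then the opening, from -1 (shut) to 1 (fully open). In form: [[[x, y, z, wx, wy, wz, grip], ...]]. A call has 1 to 20 rows; each row shifts and turns the pose as measured when the row begins, along the tool's axes as they then stand; what a row does not reach is not made up. A row lasts 1/8 s, in which the tool goes at most 62.5 mm and 10.7 degrees, less where a joint would pass 70% of its speed; a pose out of reach is approached as far as the arm can. A call with a gripper value outside its range is refused whole. The fingers move at their own pace and stop on an object; the grip force is fixed at half the most. Time passes only in rows, so rows that do not move let the fingers close. It gives the time, the measured TCP pose, the force and the opening at its end, in the units of the state.
- env.get_state(): the state, without advancing time (a new reading comes with each control period).
- env.grab_frame(name): name is "scene" or "side" or "wrist"; returns (picture, depth): 400x640x3 uint8, blue, green, red; 400x640 float32, m along the optical axis (not along the pixel's ray), 0 where there is no reading.
- env.calibration(name): a dict with "fov_y" (degrees; the focal length in pixels is half the picture's height over the tangent of half this angle, whatever the lens; pixels are square), "cx", "cy" (the principal point, pixels), "world_to_cam" (4x4, takes a point from world to camera coordinates). Camera axes: x right, y down, z forward; pixel columns grow to the right and rows downward; lengths in m; the calibration is good to about 2 mm. A picture is of the moment at which its call begins: read the wrist's pose just before it. calibration takes no time and is no camera call; for the wrist camera it gives the pose at the moment of the call.
- env.sign_off(): hands the job in, once; it reports no verdict.
The state is a dict: "t": time; "qpos": joint angles; "joint_velocities": joint speeds; "joint_efforts": joint torques, N m; "position": TCP position; "tcp_rot": TCP orientation; "ft_force": force on the tool from outside, world axes, zero at the start; "ft_torque": the same for the moment, N m; "finger_gap": finger opening in m.
Only numpy, scipy, OpenCV 4.12 (cv2) and the standard library are available. Lean on these libraries where they do the work, as an engineer would, in place of code of your own. Each camera call takes 0.05 s, during which the arm holds its last target.

## Task

Build up the rotor on the little white drive unit's upright shaft: first the blue plate, turned so that its slot matches the two flats of the shaft, then the yellow six-hole disc, then the green twelve-hole disc, and last the red knob on top. Each part goes on hub up and fully down before the next, and at the end everything is let go and standing still. Leave the white bottle, the loose white cap and the roll of tape where they are.

Things in the scene. Friction and masses are not known exactly. Their poses are not given: they have to be found in the camera images.
- drive: white drive housing, 120 (its x) x 110 (its y) x 40 mm high, fixed to the bench, an upright steel shaft in its middle; small dial, switch and lamp on its -x side; two black lines on its top run along x. Origin on the bench under the shaft's axis; z up. The shaft's end is 96 mm above the bench
- shaft_foot (a point): point on the shaft's axis at the level of the housing's top, 40 mm above the bench; axes as the housing. The shaft stands 56 mm above it and has two flats: 20 mm wide along x, 12 mm across the flats along y (half a turn looks the same); its last 8 mm taper to about 11 x 7 mm
- drive_plate: loose blue plate, 120 g: round flange 68 mm across, 5 mm thick, with a square hub 34 x 34 mm (sides along its x and y), 15 mm high in all. Slot 23 mm (x) by 15 mm (y) right through; two white lines run along x. Fits the shaft with x along the drive's x, either way round, 1.5 mm play each side. Origin: centre of underside; z up. Grip the hub. Its place: underside on the drive's top
- yellow_disc: loose yellow tube disc, 90 g: 72 mm across, 5 mm thick, with six large black tube pockets and a round hub 34 mm across, 15 mm high in all; round bore 24 mm right through, so it fits the shaft at any turn. Origin at the centre of the underside; z up. Grip the hub. Its place: underside 15 mm above the drive's top
- green_disc: loose green tube disc, 90 g: same as the yellow one, but with twelve small black pockets. Origin at the centre of the underside. Its place: underside 30 mm above the drive's top
- end_knob: loose red knob, 60 g: 36 mm across (39 over the flutes), 28 mm high, white spot on top, blind bore below 24 mm wide and 14 mm deep that goes over the shaft's end. Origin at the centre of the underside; z up. Its place: underside 45 mm above the drive's top
- spare_bottle: bystander: white plastic bottle with cap, 48 mm across, 112 mm high, standing; origin at the centre of its underside. Leave alone
- tape_roll: bystander: roll of tan tape lying flat, 68 mm across, 19 mm high; origin at the centre of its underside. Leave alone
- bottle_cap: bystander: loose white bottle cap, 23 mm across, 17 mm high; origin at the centre of its underside. Leave alone

How it is judged:
By the outcome, as a careful person would: the job done as asked, in the order asked, and still so for the second after the job is handed in, with the robot touching nothing.
It also fails if it takes over 102 s, if anything falls off the work surface, if the arm or the gripper's body presses on something with over 40 N, if the wrist force passes 120 N, or if a joint passes its speed limit or range.

## Working session

There is one attempt and no reset: what is moved stays moved. The work goes in short steps, Python scripts to look and compute and a tool call to move; the robot and the scene stay as the last step left them, time stands still between calls to the robot, and variables do not carry over. Pictures are saved under pics/ and viewed, and the job is handed in when it is done.

Besides the shell and the picture viewer there is one more tool, called after "Emit:" as name(argument=value, ...), one argument or row to a line, values as JSON. carry_out: Moves the arm, as the interface text tells. Its arguments: {"type":"object","properties":{"increments":{"type":"array","items":{"type":"array","items":{"type":"array","items":{"type":"number"}}}}},"required":["increments"]}

```bash
mkdir -p pics; cat > h.py <<'E'
import numpy as np, cv2
from workcell import env
def K(name):
    c=env.calibration(name); f=200/np.tan(np.radians(c["fov_y"])/2)
    return f,c["cx"],c["cy"],np.array(c["world_to_cam"])
def onplane(cal,u,v,z):
    f,cx,cy,T=cal; R=T[:3,:3]; t=T[:3,3]; o=-R.T@t
    d=R.T@np.array([(u-cx)/f,(v-cy)/f,1.0]); s=(z-o[2])/d[2]; return o+s*d
def cloud(cal,D):
    f,cx,cy,T=cal; v,u=np.mgrid[0:D.shape[0],0:D.shape[1]]
    P=np.stack([(u-cx)/f*D,(v-cy)/f*D,D],-1); R=T[:3,:3]; t=T[:3,3]
    return (P-t)@R
def proj(cal,p):
    f,cx,cy,T=cal; q=T[:3,:3]@np.array(p)+T[:3,3]; return q[0]/q[2]*f+cx,q[1]/q[2]*f+cy
E
python3 - <<'E'
from h import *
np.set_printoptions(precision=4,suppress=True)
s=env.get_state(); print(s)
for n in ["scene","side","wrist"]:
    c=K(n); im,D=env.grab_frame(n); cv2.imwrite(f"pics/{n}0.png",im); np.savez(f"{n}0.npz",im=im,D=D,f=c[0],cx=c[1],cy=c[2],T=c[3])
    print(n,c[:3],-c[3][:3,:3].T@c[3][:3,3], c[3][:3,:3])
E
```

```text
{'t': 0.0, 'qpos': array([-0.019 ,  0.4238,  1.6307, -0.    ,  1.0886, -0.019 ]), 'joint_velocities': array([ 0.0005,  0.0006,  0.001 , -0.0004, -0.0005,  0.0016]), 'joint_efforts': array([  0.0007, -55.7383, -28.1743,   0.0001,   0.0072,   0.    ]), 'position': array([0.6245, 0.    , 0.2306]), 'tcp_rot': array([ 0.4996,  0.4996,  0.5004, -0.5004]), 'ft_force': array([-0.3764,  0.2878,  0.1228]), 'ft_torque': array([ 0.0308, -0.035 , -0.0067]), 'finger_gap': 0.08581272974585355}
scene (np.float64(390.88594023421325), 316.7307970907791, 203.07376772176502) [-0.0368 -0.5779  0.7099] [[ 0.5265 -0.85    0.0186]
 [-0.612  -0.3941 -0.6857]
 [ 0.5901  0.3497 -0.7276]]
side (np.float64(362.9946231134091), 317.4636271992983, 202.3790060647882) [ 0.0441 -0.1631  0.8355] [[-0.1932 -0.9811  0.008 ]
 [-0.8392  0.161  -0.5194]
 [ 0.5083 -0.1071 -0.8545]]
wrist (np.float64(301.70290261220777), 320.5671388648284, 192.77090330122775) [0.6249 0.0791 0.3723] [[ 1.      0.0005 -0.0019]
 [ 0.001  -0.9513  0.3082]
 [-0.0017 -0.3082 -0.9513]]
```

View pics/scene0.png

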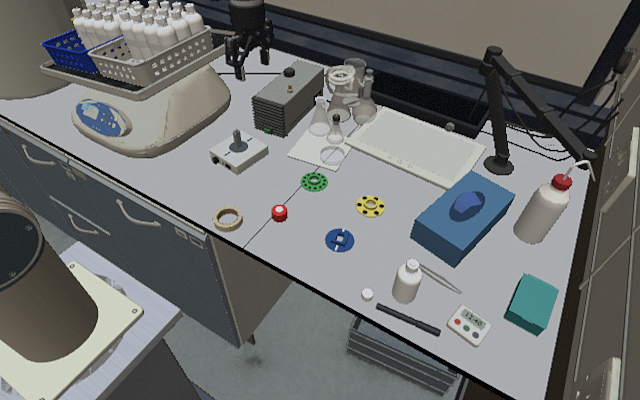

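View pics/side0.png

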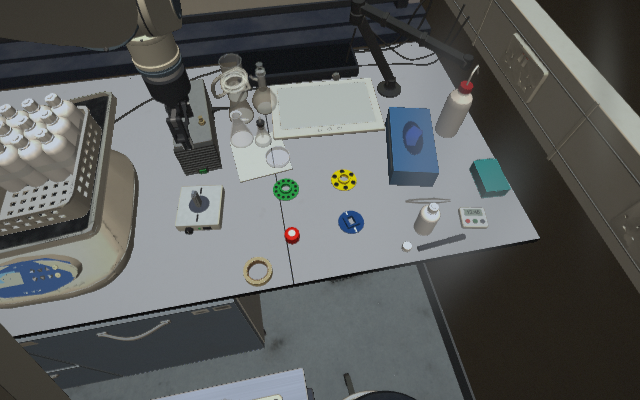

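View pics/wrist0.png

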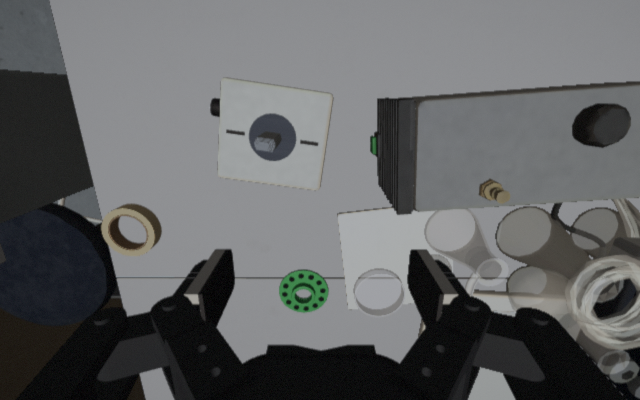

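The scene shows drive (240,150), green (314,182), yellow (370,206), blue (340,240), red (280,213), tape (228,218), bottle (407,282) and cap (367,295). The wrist sees the drive at (275,135), its lines running roughly along image x, and the green disc at (303,290). A grey box stands right of the drive.

```bash
python3 - <<'E'
from h import *
np.set_printoptions(precision=4,suppress=True)
for n in ["scene","side","wrist"]:
    d=np.load(f"{n}0.npz"); im,D=d["im"],d["D"]; cal=(float(d["f"]),float(d["cx"]),float(d["cy"]),d["T"])
    P=cloud(cal,D); hsv=cv2.cvtColor(im,cv2.COLOR_BGR2HSV)
    ok=(D>0)&(abs(P[...,2]-0.02)<0.03)&(P[...,0]>0.3)&(P[...,0]<1.0)
    t=(D>0)&(abs(P[...,2])<0.004)&(P[...,0]>.4)&(P[...,0]<.9)&(abs(P[...,1])<.25); print(n,"table z",np.median(P[t][:,2]))
    for name,lo,hi in [("blue",(100,120,40),(125,255,255)),("yellow",(22,120,80),(34,255,255)),("green",(50,120,40),(85,255,255)),("red",(0,150,60),(6,255,255))]:
        m=cv2.inRange(hsv,lo,hi)&(ok*255).astype(np.uint8)
        k,l,st,ce=cv2.connectedComponentsWithStats(m)
        for i in np.argsort(-st[1:,4])[:2]+1:
            if st[i,4]<40: continue
            q=P[l==i]; u,v=ce[i]
            lo_=q[abs(q[:,2]-.005)<.004]
            cc,r=((0,0),0)
            if len(lo_)>5: cc,r=cv2.minEnclosingCircle((lo_[:,:2]*1000).astype(np.float32))
            print(n,name,st[i,4],"px",ce[i],"z",np.percentile(q[:,2],[5,50,95]),"ray@8mm",onplane(cal,u,v,.008)[:2],"circ",np.array(cc),r)
    # drive top
    m=(D>0)&(abs(P[...,2]-.04)<.004)&(P[...,0]>.4)&(P[...,0]<.75)&(P[...,1]>.08)&(P[...,1]<.4)
    k,l,st,ce=cv2.connectedComponentsWithStats(m.astype(np.uint8))
    i=np.argmax(st[1:,4])+1; q=P[l==i]
    print(n,"drive",st[i,4],cv2.minAreaRect((q[:,:2]*1000).astype(np.float32)),np.median(q[:,2]))
    m=(D>0)&(P[...,2]>.088)&(P[...,2]<.105)&(P[...,0]>.45)&(P[...,0]<.68)&(P[...,1]>.1)&(P[...,1]<.32)
    if m.sum(): print("shaft top",m.sum(),P[m].mean(0),P[m].max(0),P[m].min(0))
E
```

```text
scene table z -0.0003054906515188762
scene blue 444 px [339.3018 239.8784] z [0.0021 0.005  0.015 ] ray@8mm [ 0.4627 -0.3441] circ [ 465.9847 -341.9481] 33.18394088745117
scene blue 308 px [460.9545 240.9091] z [0.0071 0.0178 0.0449] ray@8mm [ 0.6099 -0.5798] circ [ 581.3141 -542.9112] 67.86331939697266
scene yellow 370 px [369.9108 206.1865] z [0.0024 0.0048 0.014 ] ray@8mm [ 0.5943 -0.3561] circ [ 599.9251 -354.2302] 35.56842041015625
scene green 326 px [313.8405 181.5307] z [0.0021 0.0046 0.0142] ray@8mm [ 0.5939 -0.1937] circ [ 598.6889 -192.3923] 35.879600524902344
scene red 161 px [279.2236 214.0559] z [0.0059 0.0242 0.0281] ray@8mm [ 0.453 -0.184] circ [ 446.6828 -187.8435] 16.697582244873047
scene drive 307 ((568.8199462890625, 214.48193359375), (56.1130485534668, 346.6814270019531), 81.11785888671875) 0.04057897963379548
shaft top 817 [0.5367 0.2511 0.0964] [0.6797 0.3199 0.105 ] [0.4505 0.2159 0.0881]
side table z 0.0003205324468975348
side blue 386 px [350.5725 221.6218] z [0.0023 0.0057 0.0157] ray@8mm [ 0.4631 -0.3397] circ [ 465.4181 -341.0069] 33.27592086791992
side ye
[... 197 characters left out ...]
m [ 0.5938 -0.1892] circ [ 598.0171 -188.506 ] 35.758453369140625
side red 143 px [291.6573 235.5245] z [0.0106 0.0261 0.0292] ray@8mm [ 0.4525 -0.1839] circ [0 0] 0
side drive 267 ((548.3131713867188, 211.94639587402344), (50.00752258300781, 312.37469482421875), 77.32488250732422) 0.04062478448316124
shaft top 1045 [0.5304 0.2555 0.0956] [0.6797 0.3196 0.105 ] [0.4501 0.2184 0.088 ]
wrist table z -0.00022109106849786913
wrist green 1246 px [303.4575 290.2624] z [0.0029 0.0042 0.014 ] ray@8mm [ 0.6001 -0.1843] circ [ 599.9458 -189.2984] 34.94822692871094
wrist drive 1033 ((576.65966796875, 88.0000228881836), (115.02277374267578, 15.881271362304688), 0.007413841318339109) 0.038585241376764425
```

```bash
python3 - <<'E'
from h import *
a=cv2.imread("pics/scene0.png")[170:270,260:400]; b=cv2.imread("pics/side0.png")[160:260,250:390]
c=cv2.imread("pics/wrist0.png")[60:210,190:350]
cv2.imwrite("pics/crop0.png",np.hstack([cv2.resize(a,(390,279)),cv2.resize(b,(390,279))]))
cv2.imwrite("pics/crop1.png",cv2.resize(c,None,fx=4,fy=4,interpolation=cv2.INTER_CUBIC)[:600])
E
```

```text
(no output)
```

View pics/crop0.png

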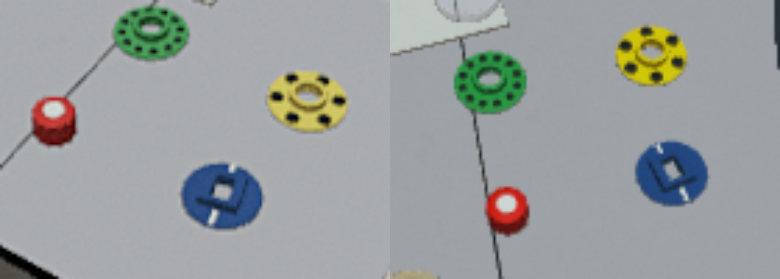

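View pics/crop1.png

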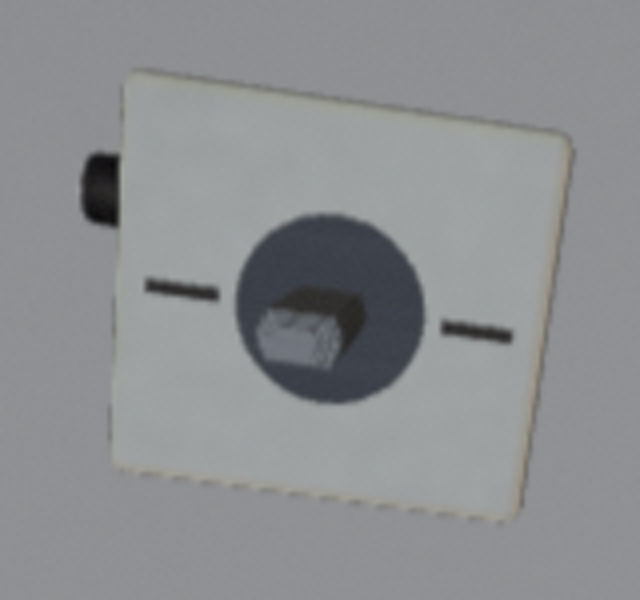

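Crops: drive's lines in the wrist view at about (237,132) and (309,143), shaft foot disc centre about (272,137). The blue slot is tilted. Now locate drive and orientations exactly.

```bash
python3 - <<'E'
from h import *
np.set_printoptions(precision=4,suppress=True)
def load(n):
    d=np.load(f"{n}0.npz"); return d["im"],d["D"],(float(d["f"]),float(d["cx"]),float(d["cy"]),d["T"])
im,D,cal=load("wrist")
P=cloud(cal,D)
m=((D>0)&(abs(P[...,2]-.04)<.006)).astype(np.uint8); m[:, 360:]=0; m[:,:200]=0; m[200:]=0
k,l,st,ce=cv2.connectedComponentsWithStats(m); i=np.argmax(st[1:,4])+1
q=P[l==i]; r=cv2.minAreaRect((q[:,:2]*1000).astype(np.float32)); print("wrist rect",r,np.median(q[:,2]))
# white mask corner polygon
g=cv2.cvtColor(im,cv2.COLOR_BGR2GRAY); 
cs,_=cv2.findContours((l==i).astype(np.uint8),cv2.RETR_EXTERNAL,cv2.CHAIN_APPROX_NONE); c=max(cs,key=cv2.contourArea)
w=np.array([onplane(cal,p[0][0],p[0][1],.04)[:2] for p in c])*1000; print("ray rect",cv2.minAreaRect(w.astype(np.float32)))
# dark lines on top
dk=((g<90)&(cv2.dilate((l==i).astype(np.uint8),np.ones((9,9)))>0)).astype(np.uint8); dk[:, :222]=0
k,l2,s2,c2=cv2.connectedComponentsWithStats(dk)
for j in range(1,k):
    if s2[j,4]>20: 
        print(s2[j],c2[j],onplane(cal,*c2[j],.04)[:2])
# shaft top
m=(D>0)&(P[...,2]>.092)&(P[...,2]<.1); m[:,:240]=0;m[:,300:]=0;m[160:]=0
print("shaft",m.sum(),P[m].mean(0),P[m].min(0),P[m].max(0),cv2.minAreaRect((P[m][:,:2]*1000).astype(np.float32)))
# blue lines + hub
for n in ["scene","side"]:
    im,D,cal=load(n); P=cloud(cal,D); h=cv2.cvtColor(im,cv2.COLOR_BGR2HSV)
    u0,v0=proj(cal,(.4655,-.3415,.005))
    reg=np.hypot(P[...,0]-.4655,P[...,1]+.3415)<.031
    w=(reg&(h[...,1]<110)&(h[...,2]>110)).astype(np.uint8)
    k,l,st,ce=cv2.connectedComponentsWithStats(w)
    for j in range(1,k): print(n,"white",st[j],ce[j],onplane(cal,*ce[j],.005)[:2])
E
```

```text
wrist rect ((571.1402587890625, 35.2460823059082), (109.88125610351562, 119.80663299560547), 81.91555786132812) 0.03899118781899574
ray rect ((572.0556030273438, 36.00410842895508), (107.98822784423828, 117.84429931640625), 81.94732666015625)
[ 249  114   47   47 1439] [273.394  135.6268] [0.5728 0.0369]
[227 130  18   5  49] [235.3673 132.2449] [0.5316 0.0405]
[301 141  17   5  50] [308.84 142.72] [0.6114 0.0292]
shaft 119 [0.5716 0.0355 0.0945] [0.5646 0.0312 0.0921] [0.5783 0.0397 0.0963] ((571.4922485351562, 35.2220344543457), (8.045754432678223, 13.810425758361816), 82.4254379272461)
scene white [342 230   3   2   6] [343.  230.5] [ 0.4935 -0.3368]
scene white [336 236   8   6  34] [339.4706 238.3824] [ 0.4688 -0.3413]
scene white [334 245   5   6  17] [336.2353 247.2941] [ 0.4428 -0.3477]
scene white [318 372  16  17 193] [325.1554 380.5544] [ 0.1829 -0.4745]
side white [346 212   2   3   5] [346.4 213.2] [ 0.4911 -0.3355]
side white [348 218   6   7  28] [350.6429 220.9286] [ 0.4665 -0.341 ]
side white [354 227   4   5  12] [355.1667 229.1667] [ 0.441  -0.3466]
side white [330 307   2   2   2] [330.5 307.5] [ 0.2577 -0.2422]
side white [333 306   1   1   1] [333. 306.] [ 0.2599 -0.2485]
side white [334 306   7   8  30] [336.9    309.4667] [ 0.2505 -0.2555]
side white [328 312   3   3   6] [329.1667 313.1667] [ 0.2458 -0.2366]
side white [332 312   1   1   1] [332. 312.] [ 0.2471 -0.2434]
side white [334 315   3   3   5] [335.2 316.2] [ 0.2366 -0.2485]
side white [338 316   1   1   1] [338. 316.] [ 0.2358 -0.2548]
```

```bash
cat >> h.py <<'E'
from scipy.spatial.transform import Rotation as Ro
def Rt(s): q=s["tcp_rot"]; return Ro.from_quat([q[1],q[2],q[3],q[0]])
def goto(p,yaw,s=None):
    """tool-frame shift (mm) and rotvec (deg) to TCP at p, tool down, jaw (y) axis at world yaw deg"""
    s=s or env.get_state(); R=Rt(s); y=R.as_matrix()[:,1]
    cur=np.degrees(np.arctan2(y[1],y[0]))
    yaw=yaw+180*np.round((cur-yaw)/180)
    a=np.radians(yaw); Y=np.array([np.cos(a),np.sin(a),0]); X=np.array([0,0,-1.]); M=np.stack([X,Y,np.cross(X,Y)],1)
    d=R.inv().apply(np.array(p)-s["position"])*1000; rv=(R.inv()*Ro.from_matrix(M)).as_rotvec(degrees=True)
    print("t",round(s["t"],2),"pos",s["position"].round(4),"yaw",cur.round(2),"F",s["ft_force"].round(1),"gap",round(s["finger_gap"],4)); print("shift mm",d.round(1),"rot",rv.round(2))
E
python3 - <<'E'
from h import *
np.set_printoptions(precision=4,suppress=True)
s=env.get_state(); print(Rt(s).as_matrix())
goto((.4657,-.3415,.20),12.3)
d=np.load("wrist0.npz"); D=d["D"]; cal=(float(d["f"]),float(d["cx"]),float(d["cy"]),d["T"]); P=cloud(cal,D)
b=P[90:200,380:600].reshape(-1,3); b=b[b[:,2]>.03]; print("box",np.percentile(b,[1,50,99],axis=0))
for n in ["scene","side"]:
    d=np.load(f"{n}0.npz"); D=d["D"]; cal=(float(d["f"]),float(d["cx"]),float(d["cy"]),d["T"]); P=cloud(cal,D)
    m=(D>0)&(P[...,2]>.02)&(P[...,0]>.3)&(P[...,0]<.85)&(P[...,1]>-.45)&(P[...,1]<.2)
    k,l,st,ce=cv2.connectedComponentsWithStats(m.astype(np.uint8))
    for j in range(1,k):
        if st[j,4]>30: q=P[l==j]; print(n,st[j,4],q.min(0),q.max(0))
E
```

```text
[[-0.0013  1.      0.    ]
 [ 0.      0.     -1.    ]
 [-1.     -0.0013 -0.    ]]
t 0.15 pos [0.6246 0.     0.2307] yaw 0.0 F [ 0.2 -0.9 -0.5] gap 0.0853
shift mm [  30.9 -158.8  341.5] rot [-12.3   -0.01   0.07]
box [[ 0.6879 -0.0094  0.0444]
 [ 0.7682  0.0383  0.1175]
 [ 0.863   0.0817  0.1363]]
scene 3651 [ 0.4265 -0.039   0.1939] [0.7304 0.1997 0.4188]
scene 2679 [ 0.6776 -0.0267  0.02  ] [0.8499 0.0844 0.1427]
scene 846 [ 0.7503 -0.1747  0.02  ] [ 0.8098 -0.0626  0.1143]
scene 493 [0.4911 0.1927 0.0201] [0.6984 0.2    0.0578]
scene 1437 [ 0.5001 -0.029   0.02  ] [0.6331 0.0963 0.0957]
scene 161 [ 0.4319 -0.2028  0.02  ] [ 0.4685 -0.1667  0.0299]
side 13603 [ 0.3    -0.0619  0.0201] [0.8497 0.0777 0.7056]
side 1553 [0.4282 0.1823 0.2006] [0.817  0.2    0.2226]
side 566 [ 0.7582 -0.1207  0.02  ] [ 0.8125 -0.0553  0.115 ]
side 290 [ 0.751  -0.1719  0.0202] [ 0.7841 -0.1265  0.1119]
side 51 [ 0.6699 -0.2171  0.02  ] [ 0.7391 -0.1481  0.0258]
side 368 [0.4933 0.1951 0.0204] [0.6921 0.2    0.0566]
side 1957 [ 0.5006 -0.0268  0.0202] [0.6354 0.0966 0.0966]
side 169 [ 0.4317 -0.2024  0.0201] [ 0.4675 -0.1655  0.0305]
```

Emit:
carry_out(
  increments=[
    [[0.004,-0.023,0.049,0,0,0,0.15],[0.004,-0.023,0.049,0,0,0,0.15],[0.004,-0.023,0.049,0,0,0,0.15],[0.004,-0.023,0.049,0,0,0,0.15],[0.004,-0.023,0.049,0,0,0,0.15],[0.004,-0.023,0.049,0,0,0,0.15],[0.004,-0.023,0.049,0,0,0,0.15],[0,0,0,-6.2,0,0,0.15],[0,0,0,-6.2,0,0,0.15],[0,0,0,0,0,0,0.15]],
  ],
)

```text
t: 1.4
position: [0.4581, -0.3536, 0.1997]
tcp_rot: [0.551, 0.441, 0.553, -0.442]
ft_force: [-0.2, 0.7, -1.2]
finger_gap: 0.0491
```

```bash
cat >> h.py <<'E'
def look(tag,n="wrist"):
    s=env.get_state(); c=K(n); im,D=env.grab_frame(n); cv2.imwrite(f"pics/{tag}.png",im); np.savez(f"{tag}.npz",im=im,D=D,f=c[0],cx=c[1],cy=c[2],T=c[3]); return im,D,c
E
python3 - <<'E'
from h import *
goto((.4657,-.3415,.20),12.3)
look("w1")
E
```

```text
t 1.4 pos [ 0.4581 -0.3536  0.1997] yaw 12.73 F [-0.2  0.7 -1.2] gap 0.0491
shift mm [ -0.3  10.1 -10.1] rot [ 0.43 -0.1   0.12]
```

View pics/w1.png

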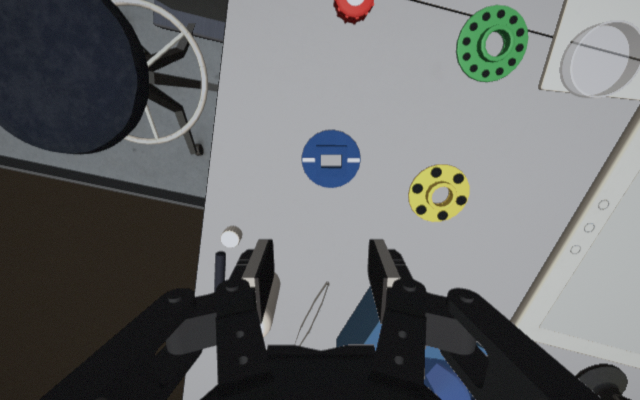

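Wrist view: blue plate at (331,159) with lines at (308,160) and (353,160), nearly parallel to the image x. Green is at (493,43), yellow at (440,193), red at (354,5), cap at (230,238), and the bottle is behind the left finger near (265,300). I'll measure all of them here.

```bash
cat > meas.py <<'E'
from h import *
import sys
np.set_printoptions(precision=4,suppress=True)
def meas(tag,which=("blue","yellow","green","red"),lim=60):
    d=np.load(f"{tag}.npz"); im,D=d["im"],d["D"]; cal=(float(d["f"]),float(d["cx"]),float(d["cy"]),d["T"])
    P=cloud(cal,D); hsv=cv2.cvtColor(im,cv2.COLOR_BGR2HSV)
    R={"blue":((100,120,40),(125,255,255)),"yellow":((22,120,80),(34,255,255)),"green":((50,120,40),(85,255,255)),"red":((0,150,60),(6,255,255))}
    for name in which:
        m=cv2.inRange(hsv,*R[name])&((D>0)&(P[...,2]<.035)&(P[...,2]>-.01)).astype(np.uint8)*255
        k,l,st,ce=cv2.connectedComponentsWithStats(m)
        for i in range(1,k):
            if st[i,4]<300: continue
            # outer ellipse of flange -> plane z=5mm
            cs,_=cv2.findContours((l==i).astype(np.uint8),cv2.RETR_EXTERNAL,cv2.CHAIN_APPROX_NONE); c=max(cs,key=cv2.contourArea)
            z=.005 if name!="red" else .028
            w=np.array([onplane(cal,a[0][0],a[0][1],z)[:2] for a in c],np.float32)*1000
            (cx,cy),r=cv2.minEnclosingCircle(w); e=cv2.fitEllipse(w)
            top=P[(l==i)]; top=top[(top[:,2]>.012)&(top[:,2]<.02)]
            print(tag,name,st[i,4],ce[i],"encl",(round(cx,1),round(cy,1),round(r,1)),"ell",np.round(e[0],1),np.round(e[1],1),"hubtop",len(top),(top.min(0)+top.max(0))/2*1000 if len(top) else "")
            if name=="blue":
                msk=np.zeros(D.shape,np.uint8); cv2.drawContours(msk,[cv2.convexHull(c)],-1,1,-1)
                w=((hsv[...,1]<110)&(hsv[...,2]>110)&(msk>0)).astype(np.uint8)
                k2,l2,s2,c2=cv2.connectedComponentsWithStats(w)
                pts=[(s2[j,4],c2[j]) for j in range(1,k2) if s2[j,4]>8]
                for a,b in pts: print("  white",a,b,onplane(cal,*b,.005)[:2]*1000)
if __name__=="__main__": meas(sys.argv[1])
E
python3 meas.py w1; python3 - <<'E'
from h import *
np.set_printoptions(precision=4,suppress=True)
for n in ["scene0","side0"]:
    d=np.load(f"{n}.npz"); cal=(float(d["f"]),float(d["cx"]),float(d["cy"]),d["T"]); P=cloud(cal,d["D"])
    m=(P[...,2]>.05)&(P[...,2]<.13)&(P[...,0]>.3)&(P[...,0]<.55)&(P[...,1]<-.4)&(P[...,1]>-.6)
    print(n,m.sum(),P[m].min(0),P[m].max(0))
E
```

```text
w1 blue 2133 [330.706  158.1866] encl (466.5, -341.2, 32.7) ell [ 466.6 -341. ] [59.2 65.6] hubtop 642 [ 466.5089 -341.344    13.9463]
  white 249 [330.1205 159.5181] [ 466.0743 -341.5332]
  white 77 [308.2597 159.5325] [ 441.9538 -347.0249]
  white 64 [352.9062 159.9688] [ 491.3406 -336.329 ]
w1 yellow 1920 [438.0516 192.2292] encl (598.8, -352.7, 34.7) ell [ 597.7 -351.9] [65.7 68.1] hubtop 288 [ 599.9662 -352.7252   13.8155]
w1 green 2925 [492.3224  42.9945] encl (598.0, -190.3, 35.3) ell [ 598.7 -190.3] [66.3 68.5] hubtop 389 [ 598.5854 -189.8997   14.3682]
w1 red 539 [352.5603   9.7347] encl (451.8, -191.8, 17.0) ell [ 452.2 -196.8] [18.9 34.1] hubtop 58 [ 452.0979 -196.2076   16.0206]
scene0 1031 [ 0.3906 -0.5944  0.05  ] [ 0.55   -0.4966  0.1129]
side0 641 [ 0.3905 -0.5913  0.0501] [ 0.55   -0.4944  0.113 ]
```

```bash
python3 - <<'E'
from h import *
goto((.4663,-.3414,.005),12.2)
E
```

```text
t 1.45 pos [ 0.4581 -0.3534  0.1997] yaw 12.69 F [ 0.8 -0.1 -0.6] gap 0.0492
shift mm [194.7  11.   -9.6] rot [ 0.49 -0.1   0.12]
```

Emit:
carry_out(
  increments=[
    [[0.045,0.011,-0.0096,0.5,-0.1,0.1,0.15],[0.045,0,0,0,0,0,0.15],[0.045,0,0,0,0,0,0.15],[0.03,0,0,0,0,0,0.15],[0,0,0,0,0,0,0.15]],
  ],
)

```text
t: 2.08
position: [0.4698, -0.341, 0.0318]
tcp_rot: [0.55, 0.447, 0.547, -0.446]
ft_force: [-0.8, 0.2, 0.5]
finger_gap: 0.0488
```

```bash
python3 - <<'E'
from h import *
goto((.4663,-.3414,.005),12.2)
look("w2")
E
```

```text
t 2.08 pos [ 0.4698 -0.341   0.0318] yaw 11.68 F [-0.8  0.2  0.5] gap 0.0488
shift mm [26.8 -3.5 -0.4] rot [-0.52  0.19 -0.16]
```

View pics/w2.png

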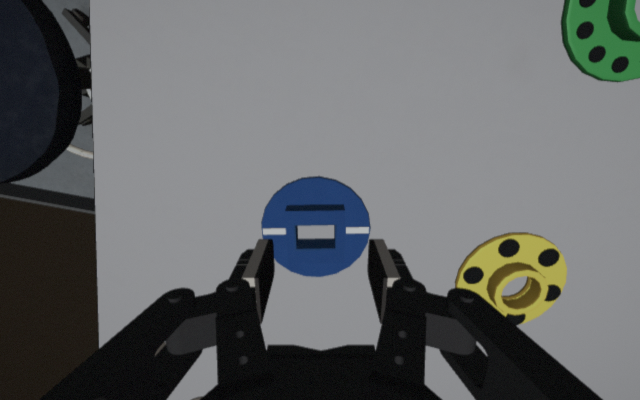

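Plate centred between the open jaws, its lines at (273,231) and (357,230), hub edges parallel to the pads. Going down and closing.

Emit:
carry_out(
  increments=[
    [[0.014,-0.0035,-0.0004,-0.5,0.2,-0.1,0.15],[0.01,0,0,0,0,0,0.15],[0,0,0,0,0,0,0.15]],
  ],
)

```text
t: 2.5
position: [0.4689, -0.3434, 0.0108]
tcp_rot: [0.553, 0.445, 0.547, -0.444]
ft_force: [0.3, 0.2, -0.1]
finger_gap: 0.0494
```

```bash
python3 - <<'E'
from h import *
goto((.4663,-.3414,.005),12.2)
E
```

```text
t 2.5 pos [ 0.4689 -0.3434  0.0108] yaw 12.18 F [ 0.3  0.2 -0.1] gap 0.0494
shift mm [ 5.8 -2.2 -2.5] rot [-0.02  0.31 -0.34]
```

Emit:
carry_out(
  increments=[
    [[0.004,-0.0022,-0.0025,0,0.3,-0.3,0.15],[0,0,0,0,0,0,0.15]],
  ],
)

```text
t: 2.75
position: [0.4664, -0.3416, 0.0073]
tcp_rot: [0.551, 0.444, 0.55, -0.444]
ft_force: [0.2, 0.6, -0.0]
finger_gap: 0.0488
```

```bash
python3 - <<'E'
from h import *
goto((.4663,-.3414,.005),12.2)
E
```

```text
t 2.75 pos [ 0.4664 -0.3416  0.0073] yaw 12.17 F [ 0.2  0.6 -0. ] gap 0.0488
shift mm [ 2.3 -0.1 -0.2] rot [-0.03  0.04 -0.06]
```

Emit:
carry_out(
  increments=[
    [[0.002,0,0,0,0,0,0.15],[0,0,0,0,0,0,-1],[0,0,0,0,0,0,-1],[0,0,0,0,0,0,-1],[0,0,0,0,0,0,-1]],
  ],
)

```text
t: 3.38
position: [0.4669, -0.3419, 0.0059]
tcp_rot: [0.551, 0.444, 0.549, -0.444]
ft_force: [0.2, -0.5, 0.6]
finger_gap: 0.0323
```

```bash
python3 - <<'E'
from h import *
goto((.4663,-.3414,.005),12.2)
E
```

```text
t 3.38 pos [ 0.4669 -0.3419  0.0059] yaw 12.16 F [ 0.2 -0.5  0.6] gap 0.0323
shift mm [ 0.9 -0.5 -0.6] rot [-0.04  0.09 -0.11]
```

Emit:
carry_out(
  increments=[
    [[-0.03,0,0,0,0,0,-1],[-0.05,0,0,0,0,0,-1],[-0.06,0,0,0,0,0,-1],[0,0,0,0,0,0,-1]],
  ],
)

```text
t: 3.88
position: [0.4659, -0.3413, 0.1481]
tcp_rot: [0.55, 0.444, 0.551, -0.444]
ft_force: [0.4, -0.7, -1.2]
finger_gap: 0.0319
```

```bash
python3 - <<'E'
from h import *
goto((.5715,.0355,.15),-8.05)
im,D,c=look("w3")
P=cloud(c,D)
E
```

```text
t 3.88 pos [ 0.4659 -0.3413  0.1481] yaw 12.16 F [ 0.4 -0.7 -1.2] gap 0.0319
shift mm [  -1.6  182.5 -346.1] rot [20.21 -0.06  0.03]
```

View pics/w3.png

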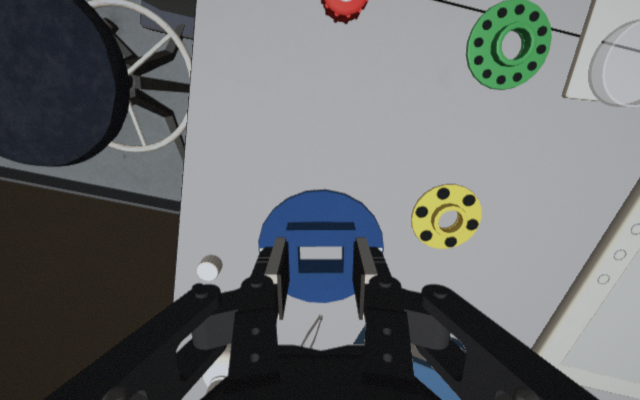

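Plate held level, slot at (321,254). Carry it over the drive.

Emit:
carry_out(
  increments=[
    [[0,0.022,-0.043,0,0,0,-1],[0,0.023,-0.043,0,0,0,-1],[0,0.023,-0.043,0,0,0,-1],[0,0.023,-0.043,0,0,0,-1],[0,0.023,-0.043,0,0,0,-1],[0,0.023,-0.043,0,0,0,-1],[0,0.023,-0.043,0,0,0,-1],[0,0.022,-0.045,0,0,0,-1],[0,0,0,10,0,0,-1],[0,0,0,10,0,0,-1],[0,0,0,0,0,0,-1]],
  ],
)

```text
t: 5.3
position: [0.5594, 0.0505, 0.1246]
tcp_rot: [-0.451, -0.527, -0.473, 0.543]
ft_force: [0.4, -0.2, -1.5]
finger_gap: 0.0319
```

```bash
python3 - <<'E'
from h import *
goto((.5715,.0355,.14),-8.05)
look("w4")
E
```

```text
t 5.3 pos [0.5594 0.0505 0.1246] yaw -8.38 F [ 0.4 -0.2 -1.5] gap 0.0319
shift mm [-15.9  13.6  13.1] rot [-0.33 -0.14  2.23]
```

View pics/w4.png

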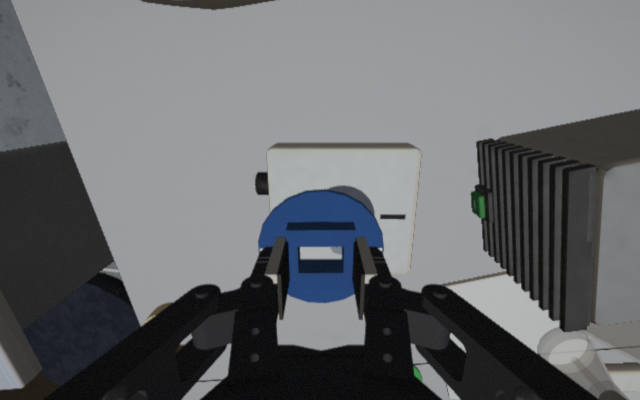

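Plate over the drive, with the housing edges parallel to the image and the shaft tip just visible in the slot near (335,250). Correcting.

Emit:
carry_out(
  increments=[
    [[-0.007,0.0135,0.013,-0.3,-0.1,2.2,-1],[0,0,0,0,0,0,-1]],
  ],
)

```text
t: 5.6
position: [0.5713, 0.0339, 0.1304]
tcp_rot: [0.465, 0.533, 0.465, -0.533]
ft_force: [0.1, 0.2, -1.5]
finger_gap: 0.0323
```

```bash
python3 - <<'E'
from h import *
goto((.5715,.0355,.13),-8.05)
E
```

```text
t 5.6 pos [0.5713 0.0339 0.1304] yaw -7.73 F [ 0.1  0.2 -1.5] gap 0.0323
shift mm [ 0.4  0.  -1.6] rot [ 0.32 -0.   -0.02]
```

Emit:
carry_out(
  increments=[
    [[0,0,-0.0018,0.3,0,0,-1],[0,0,0,0,0,0,-1]],
  ],
)

```text
t: 5.85
position: [0.5715, 0.0351, 0.1306]
tcp_rot: [0.464, 0.534, 0.463, -0.534]
ft_force: [-0.4, -0.3, -1.0]
finger_gap: 0.0323
```

```bash
python3 - <<'E'
from h import *
np.set_printoptions(precision=4,suppress=True)
goto((.5715,.0355,.13),-8.05)
im,D,c=look("w5")
P=cloud(c,D); h=cv2.cvtColor(im,cv2.COLOR_BGR2HSV)
m=cv2.inRange(h,(100,120,40),(125,255,255)); m[:150]=0
k,l,st,ce=cv2.connectedComponentsWithStats(m); i=np.argmax(st[1:,4])+1
q=P[l==i]; print("blue z",np.percentile(q[:,2],[5,25,50,75,95]))
cv2.imwrite("pics/w5c.png",cv2.resize(im[170:320,230:410],None,fx=4,fy=4,interpolation=cv2.INTER_CUBIC))
E
```

```text
t 5.85 pos [0.5715 0.0351 0.1306] yaw -8.07 F [-0.4 -0.3 -1. ] gap 0.0323
shift mm [ 0.6 -0.1 -0.4] rot [-0.02 -0.01 -0.03]
blue z [0.1279 0.1287 0.1296 0.1384 0.1394]
```

View pics/w5c.png

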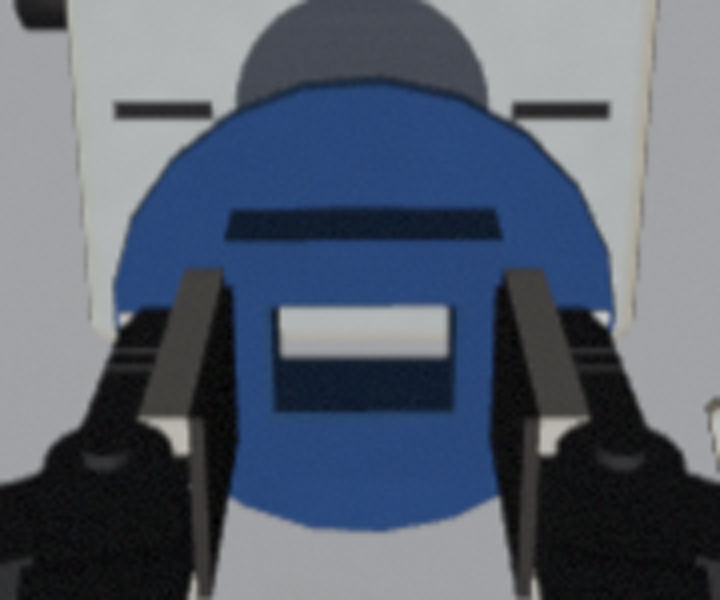

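```bash
python3 - <<'E'
from h import *
np.set_printoptions(precision=4,suppress=True)
d=np.load("w5.npz"); cal=(float(d["f"]),float(d["cx"]),float(d["cy"]),d["T"])
ps=[onplane(cal,230+u/4,170+v/4,.139)[:2] for u,v in [(275,305),(454,306),(453,411),(276,411)]]
print(np.array(ps),np.mean(ps,0),[np.linalg.norm(ps[i]-ps[(i+1)%4]) for i in range(4)])
a,b=[onplane(cal,230+u/4,170+v/4,.04)[:2] for u,v in [(162,110),(561,110)]]; print(a,b,(a+b)/2,np.degrees(np.arctan2(*(b-a)[::-1])), np.degrees(np.arctan2(*(ps[2]-ps[3])[::-1])))
goto((.5715,.0355,.1),-8.05)
E
```

```text
[[0.5622 0.0447]
 [0.584  0.0414]
 [0.5821 0.0267]
 [0.5599 0.0298]] [0.572  0.0357] [np.float64(0.022054025109634626), np.float64(0.014879658653754513), np.float64(0.022482686001281765), np.float64(0.01501653930967484)]
[0.5313 0.0405] [0.6117 0.0292] [0.5715 0.0349] -8.045021580851696 -8.047055919734595
t 5.9 pos [0.5715 0.0351 0.1306] yaw -8.06 F [ 0.7 -0.5 -1.3] gap 0.0322
shift mm [30.6 -0.1 -0.4] rot [-0.01 -0.01 -0.03]
```

Slot centre (0.572, 0.0357) and yaw −8.05° match the shaft (0.5715, 0.035–0.0355). Lower.

Emit:
carry_out(
  increments=[
    [[0.024,0,0.0003,0,0,0,-1],[0.006,0,0,0,0,0,-1],[0.006,0,0,0,0,0,-1],[0,0,0,0,0,0,-1]],
  ],
)

```text
t: 6.4
position: [0.5723, 0.0352, 0.0948]
tcp_rot: [0.464, 0.534, 0.463, -0.533]
ft_force: [0.9, -0.2, -0.3]
finger_gap: 0.032
```

```bash
python3 - <<'E'
from h import *
goto((.5713,.0351,.0466),-8.05)
E
```

```text
t 6.4 pos [0.5723 0.0352 0.0948] yaw -8.0 F [ 0.9 -0.2 -0.3] gap 0.032
shift mm [48.2 -1.1  0.3] rot [ 0.05 -0.03 -0.13]
```

Emit:
carry_out(
  increments=[
    [[0.004,-0.0008,0.0003,0,0,0,-1],[0.008,0,0,0,0,0,-1],[0.008,0,0,0,0,0,-1],[0,0,0,0,0,0,-1]],
  ],
)

```text
t: 6.9
position: [0.572, 0.0351, 0.0743]
tcp_rot: [0.465, 0.535, 0.463, -0.533]
ft_force: [-0.3, 0.1, -1.9]
finger_gap: 0.032
```

```bash
python3 - <<'E'
from h import *
goto((.5713,.0351,.0466),-8.05)
E
```

```text
t 6.9 pos [0.572  0.0351 0.0743] yaw -8.0 F [-0.3  0.1 -1.9] gap 0.032
shift mm [27.7 -0.8  0.1] rot [ 0.05 -0.04 -0.21]
```

Emit:
carry_out(
  increments=[
    [[0.008,-0.0005,0,0,0,0,-1],[0.008,0,0,0,0,0,-1],[0.006,0,0,0,0,0,-1],[0,0,0,0,0,0,-1]],
  ],
)

```text
t: 7.4
position: [0.5715, 0.0351, 0.0505]
tcp_rot: [0.465, 0.535, 0.463, -0.533]
ft_force: [-0.1, 0.6, -1.0]
finger_gap: 0.0319
```

```bash
python3 - <<'E'
from h import *
goto((.5713,.0351,.0466),-8.05)
E
```

```text
t 7.4 pos [0.5715 0.0351 0.0505] yaw -8.0 F [-0.1  0.6 -1. ] gap 0.0319
shift mm [ 3.9 -0.2  0.1] rot [ 0.05 -0.04 -0.19]
```

Emit:
carry_out(
  increments=[
    [[0.003,0,0,0,0,0,-1],[0,0,0,0,0,0,-1]],
  ],
)

```text
t: 7.65
position: [0.5717, 0.0352, 0.0475]
tcp_rot: [0.465, 0.535, 0.463, -0.533]
ft_force: [0.6, -0.5, -0.7]
finger_gap: 0.032
```

```bash
python3 - <<'E'
from h import *
goto((.5713,.0351,.0466),-8.05)
E
```

```text
t 7.65 pos [0.5717 0.0352 0.0475] yaw -8.0 F [ 0.6 -0.5 -0.7] gap 0.032
shift mm [ 0.9 -0.4  0.1] rot [ 0.05 -0.05 -0.21]
```

Emit:
carry_out(
  increments=[
    [[0.0015,0,0,0,0,0,-1],[0,0,0,0,0,0,-1]],
  ],
)

```text
t: 7.9
position: [0.572, 0.0352, 0.0462]
tcp_rot: [0.465, 0.535, 0.463, -0.532]
ft_force: [0.0, 0.3, -0.6]
finger_gap: 0.0323
```

Emit:
carry_out(
  increments=[
    [[0,0,0,0,0,0,0.2],[0,0,0,0,0,0,0.2],[0,0,0,0,0,0,0.2]],
  ],
)

```text
t: 8.28
position: [0.5725, 0.0352, 0.0467]
tcp_rot: [0.465, 0.535, 0.463, -0.532]
ft_force: [0.5, 0.0, -0.3]
finger_gap: 0.0515
```

Emit:
carry_out(
  increments=[
    [[-0.03,0,0,0,0,0,0.2],[-0.05,0,0,0,0,0,0.2],[-0.05,0,0,0,0,0,0.2],[0,0,0,0,0,0,0.2]],
  ],
)

```text
t: 8.78
position: [0.5717, 0.0351, 0.18]
tcp_rot: [0.465, 0.535, 0.463, -0.532]
ft_force: [0.3, 0.1, -0.7]
finger_gap: 0.0513
```

```bash
python3 - <<'E'
from h import *
np.set_printoptions(precision=4,suppress=True)
goto((.599,-.3527,.15),0)
im,D,c=look("w6")
P=cloud(c,D); h=cv2.cvtColor(im,cv2.COLOR_BGR2HSV)
m=cv2.inRange(h,(100,120,40),(125,255,255))
k,l,st,ce=cv2.connectedComponentsWithStats(m); i=np.argmax(st[1:,4])+1
q=P[l==i]; print("blue",st[i],"z",np.percentile(q[:,2],[5,25,50,75,95]))
E
```

```text
t 8.78 pos [0.5717 0.0351 0.18  ] yaw -8.0 F [ 0.3  0.1 -0.7] gap 0.0513
shift mm [ 30.   80.9 380.3] rot [-8.   -0.03 -0.25]
blue [ 286  148   69   66 2693] z [0.043  0.0438 0.0444 0.0524 0.0546]
```

View pics/w6.png

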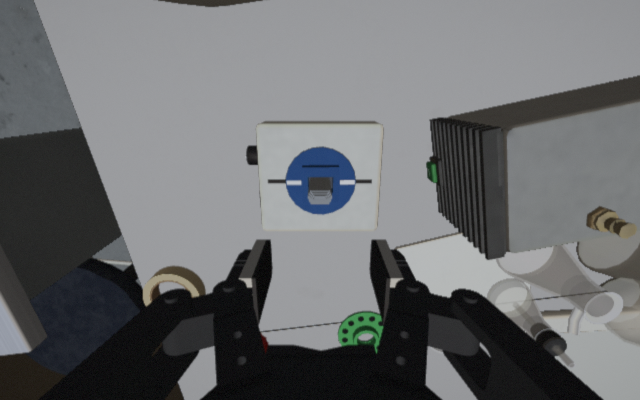

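Blue plate is seated: white lines (293,183) and (348,183) collinear with the black lines, flange top at 44 mm and hub top at 55 mm. Next is yellow.

Emit:
carry_out(
  increments=[
    [[0,0.0115,0.0545,0,0,0,0.15],[0,0.0115,0.0545,0,0,0,0.15],[0,0.0115,0.0545,0,0,0,0.15],[0,0.0115,0.0545,0,0,0,0.15],[0,0.0115,0.0545,0,0,0,0.15],[0.005,0.0115,0.0545,0,0,0,0.15],[0.02,0.0115,0.0545,0,0,0,0.15],[0,0,0,0,0,0,0.15],[0,0,0,0,0,0,0.15]],
  ],
)

```text
t: 9.95
position: [0.5906, -0.3619, 0.1352]
tcp_rot: [-0.458, -0.53, -0.471, 0.536]
ft_force: [-0.2, 0.2, 0.9]
finger_gap: 0.049
```

```bash
python3 - <<'E'
from h import *
from meas import meas
np.set_printoptions(precision=4,suppress=True)
goto((.599,-.3527,.05),-8)
look("w7"); meas("w7",("yellow","green","red"))
E
```

```text
t 9.95 pos [ 0.5906 -0.3619  0.1352] yaw -7.83 F [-0.2  0.2  0.9] gap 0.049
shift mm [85.1  8.7 -9.7] rot [ 0.17 -0.37  1.11]
w7 yellow 3019 [332.4872 171.7913] encl (600.5, -352.8, 34.9) ell [ 600.6 -351.4] [66.2 68.5] hubtop 505 [ 600.3982 -353.0108   13.8956]
w7 red 400 [106.505    5.1825] encl (453.2, -196.0, 15.5) ell [ 452.7 -199.4] [ 8.9 32.1] hubtop 3 [ 448.2976 -200.8661   18.8393]
```

View pics/w7.png

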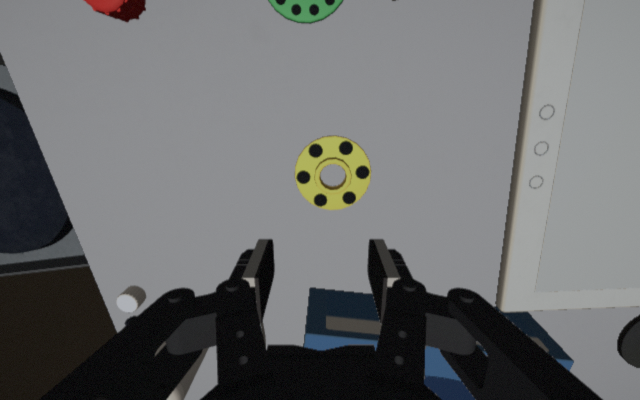

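Yellow at (332,175) → (0.600, −0.3527); the way down is clear.

Emit:
carry_out(
  increments=[
    [[0.04,0.0097,-0.0097,0.2,-0.4,1.1,0.15],[0.05,0,0,0,0,0,0.15],[0.015,0,0,0,0,0,0.15],[0,0,0,0,0,0,0.15]],
  ],
)

```text
t: 10.5
position: [0.6032, -0.3484, 0.0304]
tcp_rot: [0.466, 0.533, 0.464, -0.532]
ft_force: [0.4, -0.8, 0.5]
finger_gap: 0.0488
```

```bash
python3 - <<'E'
from h import *
goto((.600,-.3527,.0055),-8)
E
```

```text
t 10.5 pos [ 0.6032 -0.3484  0.0304] yaw -7.69 F [ 0.4 -0.8  0.5] gap 0.0488
shift mm [24.9 -2.7  4.7] rot [ 0.31  0.09 -0.16]
```

Emit:
carry_out(
  increments=[
    [[0.01,-0.0027,0.0047,0.3,0.1,-0.1,0.15],[0.008,0,0,0,0,0,0.15],[0,0,0,0,0,0,0.15]],
  ],
)

```text
t: 10.88
position: [0.602, -0.3541, 0.0155]
tcp_rot: [0.466, 0.534, 0.462, -0.533]
ft_force: [0.3, -0.5, -0.2]
finger_gap: 0.0487
```

```bash
python3 - <<'E'
from h import *
goto((.600,-.3527,.0055),-8)
E
```

```text
t 10.88 pos [ 0.602  -0.3541  0.0155] yaw -7.99 F [ 0.3 -0.5 -0.2] gap 0.0487
shift mm [10.  -2.3 -1.1] rot [ 0.01  0.12 -0.36]
```

Emit:
carry_out(
  increments=[
    [[0.005,-0.0023,-0.0011,0,0.1,-0.3,0.15],[0.004,0,0,0,0,0,0.15],[0,0,0,0,0,0,0.15]],
  ],
)

```text
t: 11.25
position: [0.6003, -0.3532, 0.0069]
tcp_rot: [0.465, 0.534, 0.463, -0.533]
ft_force: [-0.1, -0.1, 0.4]
finger_gap: 0.0494
```

```bash
python3 - <<'E'
from h import *
goto((.600,-.3527,.0055),-8)
E
```

```text
t 11.25 pos [ 0.6003 -0.3532  0.0069] yaw -8.01 F [-0.1 -0.1  0.4] gap 0.0494
shift mm [ 1.4 -0.3 -0.4] rot [-0.01  0.04 -0.12]
```

Emit:
carry_out(
  increments=[
    [[0.001,-0.0003,-0.0004,0,0,0,0.15],[0,0,0,0,0,0,-1],[0,0,0,0,0,0,-1],[0,0,0,0,0,0,-1],[0,0,0,0,0,0,-1]],
  ],
)

```text
t: 11.88
position: [0.6004, -0.3529, 0.0064]
tcp_rot: [0.465, 0.534, 0.463, -0.533]
ft_force: [-0.5, -0.5, 0.3]
finger_gap: 0.0302
```

Emit:
carry_out(
  increments=[
    [[-0.03,0,0,0,0,0,-1],[-0.05,0,0,0,0,0,-1],[-0.06,0,0,0,0,0,-1],[0,0,0,0,0,0,-1]],
  ],
)

```text
t: 12.38
position: [0.5992, -0.3521, 0.1479]
tcp_rot: [-0.464, -0.534, -0.464, 0.534]
ft_force: [0.1, 0.2, -1.0]
finger_gap: 0.0304
```

```bash
python3 - <<'E'
from h import *
goto((.5715,.0353,.15),-8)
look("w8")
E
```

```text
t 12.38 pos [ 0.5992 -0.3521  0.1479] yaw -8.01 F [ 0.1  0.2 -1. ] gap 0.0304
shift mm [  -1.8  -81.4 -379.8] rot [-0.01 -0.03  0.04]
```

View pics/w8.png

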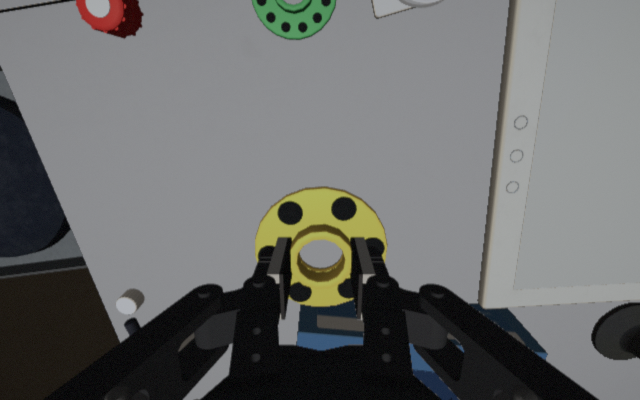

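Yellow held level, bore centred at (321,255) between the pads. Carry it to the shaft.

Emit:
carry_out(
  increments=[
    [[-0.003,-0.0115,-0.054,0,0,0,-1],[-0.003,-0.0115,-0.054,0,0,0,-1],[-0.003,-0.0115,-0.054,0,0,0,-1],[0,-0.0115,-0.054,0,0,0,-1],[0,-0.0115,-0.054,0,0,0,-1],[0,-0.0115,-0.054,0,0,0,-1],[0,-0.0115,-0.054,0,0,0,-1],[0,0,0,0,0,0,-1],[0,0,0,0,0,0,-1]],
  ],
)

```text
t: 13.55
position: [0.5593, 0.0466, 0.14]
tcp_rot: [-0.454, -0.528, -0.472, 0.541]
ft_force: [-0.6, -0.1, -1.1]
finger_gap: 0.0303
```

```bash
python3 - <<'E'
from h import *
goto((.5715,.0353,.13),-8)
E
```

```text
t 13.55 pos [0.5593 0.0466 0.14  ] yaw -8.13 F [-0.6 -0.1 -1.1] gap 0.0303
shift mm [ 9.5 13.9  9.5] rot [-0.13 -0.14  1.76]
```

Emit:
carry_out(
  increments=[
    [[0.006,0.0139,0.0095,-0.1,-0.1,1.8,-1],[0,0,0,0,0,0,-1]],
  ],
)

```text
t: 13.8
position: [0.5707, 0.0331, 0.1317]
tcp_rot: [-0.463, -0.534, -0.464, 0.535]
ft_force: [-0.1, 0.2, -0.9]
finger_gap: 0.0306
```

```bash
python3 - <<'E'
from h import *
goto((.5715,.0353,.13),-8)
im,D,c=look("w9")
P=cloud(c,D); h=cv2.cvtColor(im,cv2.COLOR_BGR2HSV)
m=cv2.inRange(h,(22,120,80),(34,255,255)); k,l,st,ce=cv2.connectedComponentsWithStats(m); i=np.argmax(st[1:,4])+1
q=P[l==i]; print("z",np.percentile(q[:,2],[5,25,50,75,95]))
cv2.imwrite("pics/w9c.png",cv2.resize(im[170:320,230:410],None,fx=4,fy=4,interpolation=cv2.INTER_CUBIC))
E
```

```text
t 13.8 pos [0.5707 0.0331 0.1317] yaw -8.16 F [-0.1  0.2 -0.9] gap 0.0306
shift mm [ 1.7  0.5 -2.3] rot [-0.16  0.01  0.11]
z [0.12839639 0.12912633 0.12970041 0.13530935 0.13971422]
```

View pics/w9c.png

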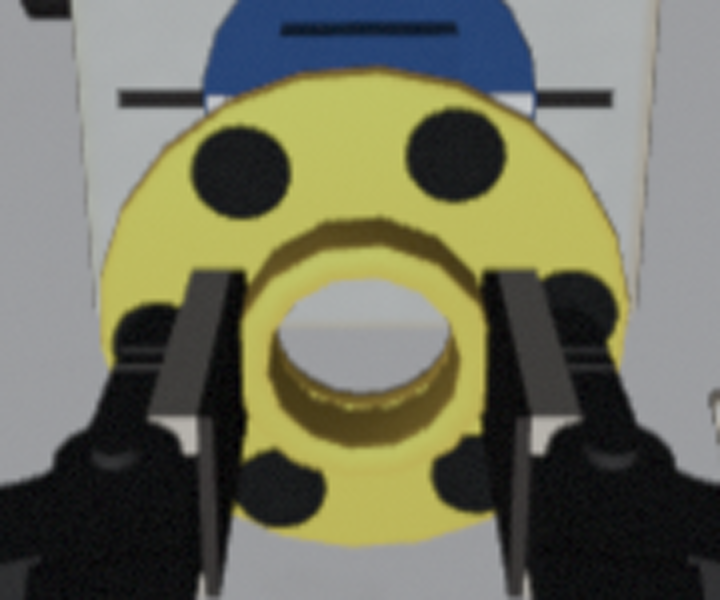

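```bash
python3 - <<'E'
from h import *
np.set_printoptions(precision=4,suppress=True)
d=np.load("w9.npz"); cal=(float(d["f"]),float(d["cx"]),float(d["cy"]),d["T"]); im=d["im"]
w=np.array([onplane(cal,230+u/4,170+v/4,.1395)[:2] for u,v in [(270,361),(458,361),(364,275),(364,448)]]); print(w,w[:2].mean(0),w[2:].mean(0))
h=cv2.cvtColor(im,cv2.COLOR_BGR2HSV); m=cv2.inRange(h,(15,60,60),(36,255,255)); cs,_=cv2.findContours(m,cv2.RETR_EXTERNAL,cv2.CHAIN_APPROX_NONE); c=max(cs,key=cv2.contourArea)
q=np.array([onplane(cal,*a[0],.1295)[:2] for a in c if a[0][1]<235],np.float32)*1000; print(cv2.fitEllipse(q))
w=np.array([onplane(cal,230+u/4,170+v/4,.04)[:2] for u,v in [(165,98),(565,99)]]); print(w)
E
```

```text
[[0.5594 0.0347]
 [0.5828 0.0314]
 [0.5728 0.0449]
 [0.5693 0.0204]] [0.5711 0.033 ] [0.5711 0.0327]
((570.9862060546875, 34.230384826660156), (68.5354232788086, 69.34260559082031), 83.65644836425781)
[[0.5312 0.0407]
 [0.6118 0.029 ]]
```

Bore centre (0.5711, 0.033) agrees with the TCP. Shift onto the shaft axis and lower.

Emit:
carry_out(
  increments=[
    [[0,0.0005,-0.0022,0,0,0,-1],[0.015,0,0,0,0,0,-1],[0,0,0,0,0,0,-1]],
  ],
)

```text
t: 14.22
position: [0.5708, 0.0348, 0.1159]
tcp_rot: [-0.462, -0.534, -0.464, 0.536]
ft_force: [0.2, 0.1, -1.0]
finger_gap: 0.0302
```

```bash
python3 - <<'E'
from h import *
goto((.5715,.0352,.1),-8)
E
```

```text
t 14.22 pos [0.5708 0.0348 0.1159] yaw -8.27 F [ 0.2  0.1 -1. ] gap 0.0302
shift mm [15.9  0.7 -0.5] rot [-0.27 -0.01  0.21]
```

Emit:
carry_out(
  increments=[
    [[0.006,0.0007,-0.0005,0,0,0,-1],[0.01,0,0,0,0,0,-1],[0.006,0,0,0,0,0,-1],[0,0,0,0,0,0,-1]],
  ],
)

```text
t: 14.72
position: [0.5713, 0.0355, 0.0919]
tcp_rot: [-0.462, -0.534, -0.464, 0.536]
ft_force: [0.2, -0.1, 0.2]
finger_gap: 0.0306
```

```bash
python3 - <<'E'
from h import *
goto((.5715,.0352,.062),-8)
E
```

```text
t 14.72 pos [0.5713 0.0355 0.0919] yaw -8.24 F [ 0.2 -0.1  0.2] gap 0.0306
shift mm [29.9  0.4  0.3] rot [-0.24 -0.    0.25]
```

Emit:
carry_out(
  increments=[
    [[0.01,0.0003,0.0003,0,0,0,-1],[0.01,0,0,0,0,0,-1],[0.006,0,0,0,0,0,-1],[0,0,0,0,0,0,-1]],
  ],
)

```text
t: 15.22
position: [0.5714, 0.0351, 0.064]
tcp_rot: [-0.462, -0.534, -0.464, 0.536]
ft_force: [-0.5, -0.8, -0.5]
finger_gap: 0.0304
```

```bash
python3 - <<'E'
from h import *
goto((.5715,.0352,.062),-8)
E
```

```text
t 15.22 pos [0.5714 0.0351 0.064 ] yaw -8.25 F [-0.5 -0.8 -0.5] gap 0.0304
shift mm [ 2.   0.1 -0.1] rot [-0.25 -0.    0.25]
```

Emit:
carry_out(
  increments=[
    [[0.0018,0,0,0,0,0,-1],[0,0,0,0,0,0,-1]],
  ],
)

```text
t: 15.48
position: [0.5717, 0.0351, 0.0623]
tcp_rot: [-0.462, -0.534, -0.464, 0.536]
ft_force: [0.7, -0.4, -1.2]
finger_gap: 0.0305
```

Emit:
carry_out(
  increments=[
    [[0,0,0,0,0,0,0.2],[0,0,0,0,0,0,0.2],[0,0,0,0,0,0,0.2]],
  ],
)

```text
t: 15.85
position: [0.5724, 0.0352, 0.0631]
tcp_rot: [-0.462, -0.534, -0.463, 0.535]
ft_force: [-0.1, 0.1, 0.3]
finger_gap: 0.0513
```

Emit:
carry_out(
  increments=[
    [[-0.03,0,0,0,0,0,0.2],[-0.05,0,0,0,0,0,0.2],[-0.04,0,0,0,0,0,0.2],[0,0,0,0,0,0,0.2]],
  ],
)

```text
t: 16.35
position: [0.5726, 0.0351, 0.1864]
tcp_rot: [-0.462, -0.534, -0.464, 0.535]
ft_force: [-0.1, -0.2, -1.4]
finger_gap: 0.0511
```

```bash
python3 - <<'E'
from h import *
goto((.5985,-.1902,.15),-8)
im,D,c=look("w10")
P=cloud(c,D); h=cv2.cvtColor(im,cv2.COLOR_BGR2HSV)
m=cv2.inRange(h,(22,120,80),(34,255,255)); k,l,st,ce=cv2.connectedComponentsWithStats(m); i=np.argmax(st[1:,4])+1
q=P[l==i]; print("z",st[i],np.percentile(q[:,2],[5,25,50,75,95]))
E
```

```text
t 16.35 pos [0.5726 0.0351 0.1864] yaw -8.24 F [-0.1 -0.2 -1.4] gap 0.0511
shift mm [ 36.1  58.1 219.3] rot [-0.24 -0.02  0.18]
z [ 282  147   77   73 2840] [0.05783587 0.0586321  0.05920461 0.05990969 0.06903458]
```

View pics/w10.png

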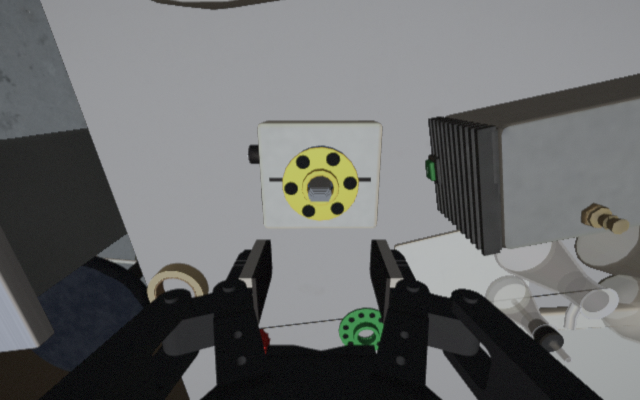

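Yellow is seated (flange top reads 59 mm, hub 69 mm; the camera read blue 1 mm low in the same way). Next is green.

Emit:
carry_out(
  increments=[
    [[0,0.0145,0.0545,0,0,0,0.15],[0,0.0145,0.0545,0,0,0,0.15],[0.015,0.0145,0.0545,0,0,0,0.15],[0.03,0.0145,0.0545,0,0,0,0.15],[0,0,0,0,0,0,0.15],[0,0,0,0,0,0,0.15]],
  ],
)

```text
t: 17.15
position: [0.5939, -0.1907, 0.1313]
tcp_rot: [-0.459, -0.531, -0.468, 0.537]
ft_force: [0.4, 0.3, 0.9]
finger_gap: 0.0488
```

```bash
python3 - <<'E'
from h import *
from meas import meas
goto((.5985,-.1902,.04),-8)
look("w11"); meas("w11",("green","red"))
E
```

```text
t 17.15 pos [ 0.5939 -0.1907  0.1313] yaw -8.09 F [0.4 0.3 0.9] gap 0.0488
shift mm [91.2  6.  -1. ] rot [-0.09 -0.09  0.93]
w11 green 1794 [333.9114 192.0089] encl (600.1, -188.9, 35.0) ell [ 602.  -195.3] [53.3 67.3] hubtop 383 [ 599.3363 -189.5528   13.8671]
w11 red 887 [164.0812 203.8884] encl (454.8, -183.1, 18.9) ell [ 454.5 -183.3] [35.3 35.6] hubtop 7 [ 457.3413 -184.1558   16.3716]
```

View pics/w11.png

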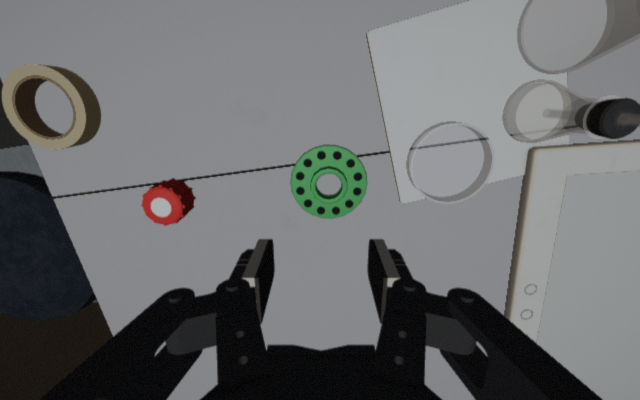

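Green at (329,183) → about (0.599, −0.190). Going down.

Emit:
carry_out(
  increments=[
    [[0.045,0.0067,-0.0013,-0.1,-0.1,0.9,0.15],[0.05,0,0,0,0,0,0.15],[0.01,0,0,0,0,0,0.15],[0,0,0,0,0,0,0.15]],
  ],
)

```text
t: 17.7
position: [0.6027, -0.1857, 0.0274]
tcp_rot: [0.467, 0.533, 0.464, -0.531]
ft_force: [-0.2, -0.2, -0.6]
finger_gap: 0.0485
```

```bash
python3 - <<'E'
from h import *
goto((.5992,-.1897,.0062),-8)
E
```

```text
t 17.7 pos [ 0.6027 -0.1857  0.0274] yaw -7.6 F [-0.2 -0.2 -0.6] gap 0.0485
shift mm [21.1 -3.1  4.4] rot [ 0.4   0.05 -0.27]
```

Emit:
carry_out(
  increments=[
    [[0.006,-0.003,0.0044,0.4,0,-0.3,0.15],[0.006,0,0,0,0,0,0.15],[0,0,0,0,0,0,0.15]],
  ],
)

```text
t: 18.08
position: [0.6016, -0.1903, 0.0189]
tcp_rot: [0.466, 0.534, 0.462, -0.533]
ft_force: [1.2, 0.4, 0.5]
finger_gap: 0.049
```

```bash
python3 - <<'E'
from h import *
goto((.5992,-.1897,.0062),-8)
E
```

```text
t 18.07 pos [ 0.6016 -0.1903  0.0189] yaw -7.99 F [1.2 0.4 0.5] gap 0.049
shift mm [12.7 -2.5 -0.3] rot [ 0.01  0.12 -0.3 ]
```

Emit:
carry_out(
  increments=[
    [[0.006,-0.0025,-0.0003,0,0.1,-0.3,0.15],[0.006,0,0,0,0,0,0.15],[0,0,0,0,0,0,0.15]],
  ],
)

```text
t: 18.45
position: [0.5994, -0.19, 0.0069]
tcp_rot: [0.464, 0.534, 0.464, -0.534]
ft_force: [-0.2, -0.2, 0.2]
finger_gap: 0.049
```

```bash
python3 - <<'E'
from h import *
goto((.5992,-.1897,.0062),-8)
E
```

```text
t 18.45 pos [ 0.5994 -0.19    0.0069] yaw -8.01 F [-0.2 -0.2  0.2] gap 0.049
shift mm [ 0.7 -0.2 -0.2] rot [-0.01  0.02 -0.04]
```

Emit:
carry_out(
  increments=[
    [[0.0005,0,0,0,0,0,0.15],[0,0,0,0,0,0,-1],[0,0,0,0,0,0,-1],[0,0,0,0,0,0,-1],[0,0,0,0,0,0,-1]],
  ],
)

```text
t: 19.08
position: [0.5995, -0.19, 0.0068]
tcp_rot: [0.464, 0.534, 0.464, -0.534]
ft_force: [0.9, 0.4, 0.9]
finger_gap: 0.0309
```

Emit:
carry_out(
  increments=[
    [[-0.03,0,0,0,0,0,-1],[-0.05,0,0,0,0,0,-1],[-0.06,0,0,0,0,0,-1],[0,0,0,0,0,0,-1]],
  ],
)

```text
t: 19.58
position: [0.5989, -0.1897, 0.1487]
tcp_rot: [-0.463, -0.533, -0.464, 0.534]
ft_force: [1.0, 1.0, -2.1]
finger_gap: 0.0308
```

```bash
python3 - <<'E'
from h import *
goto((.5715,.0353,.15),-8)
look("w12")
E
```

```text
t 19.57 pos [ 0.5989 -0.1897  0.1487] yaw -8.01 F [ 1.   1.  -2.1] gap 0.0308
shift mm [  -1.2  -58.4 -219. ] rot [-0.01 -0.01  0.12]
```

View pics/w12.png

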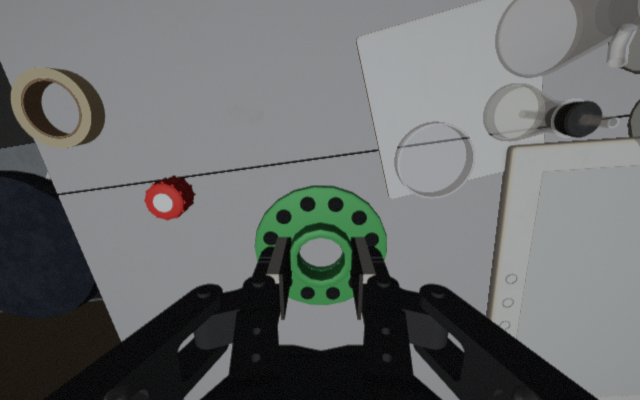

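Green held level, bore at (321,252). Carry it over.

Emit:
carry_out(
  increments=[
    [[-0.003,-0.0145,-0.0545,0,0,0,-1],[0,-0.0145,-0.0545,0,0,0,-1],[0,-0.0145,-0.0545,0,0,0,-1],[0,-0.0145,-0.0545,0,0,0,-1],[0,0,0,0,0,0,-1],[0,0,0,0,0,0,-1]],
  ],
)

```text
t: 20.38
position: [0.5634, 0.0405, 0.1398]
tcp_rot: [-0.458, -0.529, -0.469, 0.539]
ft_force: [0.1, -0.5, -0.5]
finger_gap: 0.0309
```

```bash
python3 - <<'E'
from h import *
goto((.5715,.0352,.13),-8)
E
```

```text
t 20.38 pos [0.5634 0.0405 0.1398] yaw -8.14 F [ 0.1 -0.5 -0.5] gap 0.0309
shift mm [9.6 8.9 4.1] rot [-0.14  0.05  1.21]
```

Emit:
carry_out(
  increments=[
    [[0.006,0.009,0.0041,-0.1,0,1.2,-1],[0,0,0,0,0,0,-1]],
  ],
)

```text
t: 20.62
position: [0.5718, 0.0327, 0.1319]
tcp_rot: [-0.463, -0.534, -0.463, 0.535]
ft_force: [-0.7, -0.1, -1.3]
finger_gap: 0.0308
```

```bash
python3 - <<'E'
from h import *
goto((.5715,.0352,.13),-8)
im,D,c=look("w13")
P=cloud(c,D); h=cv2.cvtColor(im,cv2.COLOR_BGR2HSV)
m=cv2.inRange(h,(50,120,40),(85,255,255)); k,l,st,ce=cv2.connectedComponentsWithStats(m); i=np.argmax(st[1:,4])+1
q=P[l==i]; z=np.percentile(q[:,2],[5,25,50,75,95]); print("z",z)
cs,_=cv2.findContours((l==i).astype(np.uint8),cv2.RETR_EXTERNAL,cv2.CHAIN_APPROX_NONE); cc=max(cs,key=cv2.contourArea)
zf=np.median(q[q[:,2]<z[4]-.006][:,2])
w=np.array([onplane(c,*a[0],zf)[:2] for a in cc if a[0][1]<235],np.float32)*1000; print(zf,cv2.fitEllipse(w))
E
```

```text
t 20.62 pos [0.5718 0.0327 0.1319] yaw -8.16 F [-0.7 -0.1 -1.3] gap 0.0308
shift mm [ 1.9 -0.7 -2.4] rot [-0.16  0.09  0.02]
z [0.12818963 0.12892104 0.12957607 0.13669193 0.13953643]
0.12915929992802608 ((574.2837524414062, 52.89299774169922), (30.43010902404785, 57.57246780395508), 75.18852996826172)
```

View pics/w13.png

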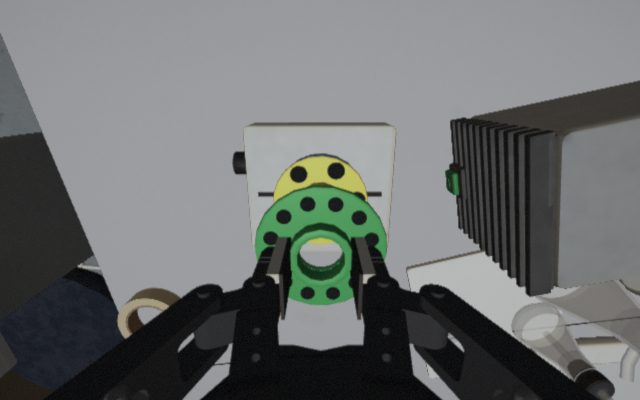

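Same hold geometry as yellow, bore at (321,253) (the flange ellipse fit was spoiled by the fingers and I disregard it). Align and lower.

Emit:
carry_out(
  increments=[
    [[0,-0.0005,-0.0023,0,0,0,-1],[0.012,0,0,0,0,0,-1],[0,0,0,0,0,0,-1]],
  ],
)

```text
t: 21.05
position: [0.5717, 0.0341, 0.1194]
tcp_rot: [-0.463, -0.534, -0.462, 0.535]
ft_force: [-0.7, 0.0, -0.2]
finger_gap: 0.0307
```

```bash
python3 - <<'E'
from h import *
goto((.5715,.0352,.077),-8)
E
```

```text
t 21.05 pos [0.5717 0.0341 0.1194] yaw -8.3 F [-0.7  0.  -0.2] gap 0.0307
shift mm [42.4 -0.3 -1.2] rot [-0.3   0.08  0.02]
```

Emit:
carry_out(
  increments=[
    [[0.006,-0.0003,-0.0012,0.3,0,0,-1],[0.008,0,0,0,0,0,-1],[0.008,0,0,0,0,0,-1],[0,0,0,0,0,0,-1]],
  ],
)

```text
t: 21.55
position: [0.5714, 0.0356, 0.0955]
tcp_rot: [-0.461, -0.535, -0.461, 0.537]
ft_force: [-0.4, -0.3, -2.5]
finger_gap: 0.0305
```

```bash
python3 - <<'E'
from h import *
goto((.5715,.0352,.077),-8)
E
```

```text
t 21.55 pos [0.5714 0.0356 0.0955] yaw -8.59 F [-0.4 -0.3 -2.5] gap 0.0305
shift mm [18.5  0.2  0.3] rot [-0.59  0.08  0.05]
```

Emit:
carry_out(
  increments=[
    [[0.008,0,0.0003,0,0,0,-1],[0.007,0,0,0,0,0,-1],[0,0,0,0,0,0,-1]],
  ],
)

```text
t: 21.92
position: [0.5714, 0.0352, 0.0795]
tcp_rot: [-0.461, -0.536, -0.461, 0.537]
ft_force: [-0.3, -0.3, -0.6]
finger_gap: 0.0307
```

```bash
python3 - <<'E'
from h import *
goto((.5715,.0352,.077),-8)
E
```

```text
t 21.93 pos [0.5714 0.0352 0.0795] yaw -8.59 F [-0.3 -0.3 -0.6] gap 0.0307
shift mm [ 2.5  0.1 -0. ] rot [-0.59  0.08  0.04]
```

Emit:
carry_out(
  increments=[
    [[0.002,0,0,0,0,0,-1],[0,0,0,0,0,0,-1]],
  ],
)

```text
t: 22.18
position: [0.5716, 0.0352, 0.0775]
tcp_rot: [-0.461, -0.536, -0.461, 0.537]
ft_force: [-0.0, -0.4, -1.4]
finger_gap: 0.0306
```

Emit:
carry_out(
  increments=[
    [[0,0,0,0,0,0,0.2],[0,0,0,0,0,0,0.2],[0,0,0,0,0,0,0.2]],
  ],
)

```text
t: 22.55
position: [0.5723, 0.0352, 0.0782]
tcp_rot: [-0.462, -0.536, -0.461, 0.536]
ft_force: [-0.7, 0.8, -1.5]
finger_gap: 0.0512
```

Emit:
carry_out(
  increments=[
    [[-0.03,0,0,0,0,0,0.2],[-0.05,0,0,0,0,0,0.2],[-0.025,0,0,0,0,0,0.2],[0,0,0,0,0,0,0.2]],
  ],
)

```text
t: 23.05
position: [0.572, 0.0354, 0.1859]
tcp_rot: [-0.461, -0.536, -0.461, 0.536]
ft_force: [0.2, -0.3, 0.4]
finger_gap: 0.0514
```

```bash
python3 - <<'E'
from h import *
goto((.4515,-.184,.15),-8)
im,D,c=look("w14")
P=cloud(c,D); h=cv2.cvtColor(im,cv2.COLOR_BGR2HSV)
m=cv2.inRange(h,(50,120,40),(85,255,255)); k,l,st,ce=cv2.connectedComponentsWithStats(m); i=np.argmax(st[1:,4])+1
q=P[l==i]; print("z",st[i],np.percentile(q[:,2],[5,25,50,75,95]))
E
```

```text
t 23.05 pos [0.572  0.0354 0.1859] yaw -8.59 F [ 0.2 -0.3  0.4] gap 0.0514
shift mm [ 36.1 -86.4 234.9] rot [-0.59  0.07 -0.02]
z [ 286  171   74   54 1270] [0.07314973 0.07388257 0.07463352 0.08279975 0.08438223]
```

View pics/w14.png

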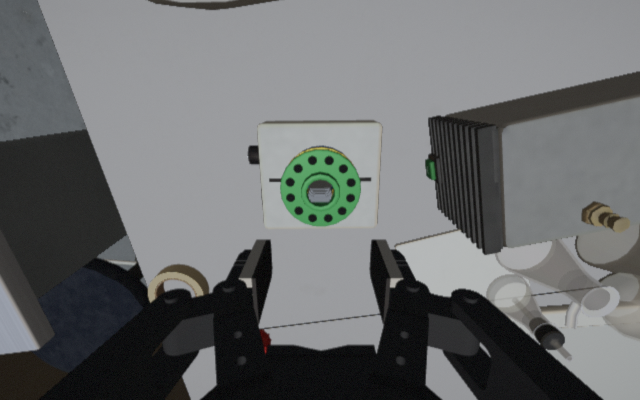

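Green is seated (74.5/84.4 mm against 75/85 nominal). Next the red knob.

Emit:
carry_out(
  increments=[
    [[0,-0.017,0.047,0,0,0,0.3],[0,-0.017,0.047,0,0,0,0.3],[0,-0.017,0.047,0,0,0,0.3],[0.012,-0.017,0.047,0,0,0,0.3],[0.024,-0.017,0.047,0,0,0,0.3],[0,0,0,0,0,0,0.3],[0,0,0,0,0,0,0.3]],
  ],
)

```text
t: 23.98
position: [0.4447, -0.1886, 0.1398]
tcp_rot: [-0.458, -0.533, -0.465, 0.538]
ft_force: [0.2, 0.8, 0.8]
finger_gap: 0.0554
```

```bash
python3 - <<'E'
from h import *
np.set_printoptions(precision=4,suppress=True)
goto((.4505,-.1845,.04),-8)
im,D,c=look("w15")
P=cloud(c,D); h=cv2.cvtColor(im,cv2.COLOR_BGR2HSV)
m=cv2.inRange(h,(0,120,40),(8,255,255))|cv2.inRange(h,(172,120,40),(180,255,255)); k,l,st,ce=cv2.connectedComponentsWithStats(m); i=np.argmax(st[1:,4])+1
q=P[l==i]; q=q[q[:,2]>.024]; print(st[i],ce[i],"top",len(q),(q.min(0)+q.max(0))/2,q.max(0)-q.min(0),np.median(q[:,2]))
x,y,w,hh=st[i,:4]; cv2.imwrite("pics/w15c.png",cv2.resize(im[y-20:y+hh+20,x-20:x+w+20],None,fx=5,fy=5))
ws=((h[...,1]<90)&(h[...,2]>140)&(P[...,2]>.024)&(P[...,2]<.033)).astype(np.uint8)
ws[:y]=0;ws[y+hh:]=0;ws[:,:x]=0;ws[:,x+w:]=0
k,l,st,ce=cv2.connectedComponentsWithStats(ws); i=np.argmax(st[1:,4])+1; print("spot",st[i],ce[i],onplane(c,*ce[i],.028))
E
```

```text
t 23.98 pos [ 0.4447 -0.1886  0.1398] yaw -8.5 F [0.2 0.8 0.8] gap 0.0554
shift mm [99.7  6.4 -4.8] rot [-0.5  -0.04  0.71]
[ 308  158   43   45 1036] [328.9373 179.3784] top 875 [ 0.4516 -0.1563  0.1528] [0.0353 0.0913 0.2574] 0.026655675922785328
spot [319 174  21  21 340] [329.0324 184.1706] [ 0.4515 -0.1846  0.028 ]
```

View pics/w15.png

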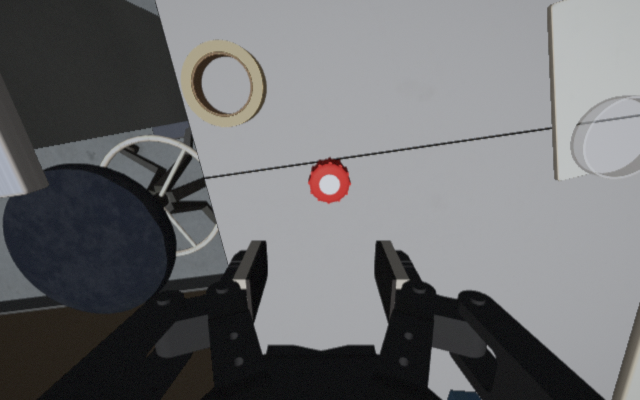

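Knob at (329,184) → (0.4515, −0.1846). Going down.

Emit:
carry_out(
  increments=[
    [[0.045,0.0074,-0.0048,-0.5,0,0.7,0.3],[0.05,0,0,0,0,0,0.3],[0,0,0,0,0,0,0.3],[0,0,0,0,0,0,0.3]],
  ],
)

```text
t: 24.52
position: [0.4574, -0.1818, 0.0451]
tcp_rot: [0.468, 0.533, 0.464, -0.531]
ft_force: [-0.1, 0.7, 0.2]
finger_gap: 0.0556
```

```bash
python3 - <<'E'
from h import *
goto((.4515,-.1846,.007),-8)
E
```

```text
t 24.52 pos [ 0.4574 -0.1818  0.0451] yaw -7.58 F [-0.1  0.7  0.2] gap 0.0556
shift mm [38.1 -5.7  3.5] rot [ 0.42  0.04 -0.33]
```

Emit:
carry_out(
  increments=[
    [[0.002,-0.0057,0.0035,0.4,0,-0.3,0.3],[0.01,0,0,0,0,0,0.3],[0,0,0,0,0,0,0.3]],
  ],
)

```text
t: 24.9
position: [0.4534, -0.1855, 0.0364]
tcp_rot: [0.467, 0.534, 0.462, -0.533]
ft_force: [-0.2, 0.4, 1.0]
finger_gap: 0.0553
```

```bash
python3 - <<'E'
from h import *
goto((.4515,-.1846,.007),-8)
E
```

```text
t 24.9 pos [ 0.4534 -0.1855  0.0364] yaw -7.97 F [-0.2  0.4  1. ] gap 0.0553
shift mm [29.4 -2.2 -0.7] rot [ 0.03  0.15 -0.4 ]
```

Emit:
carry_out(
  increments=[
    [[0.008,-0.0022,-0.0007,0,0.1,-0.4,0.3],[0.01,0,0,0,0,0,0.3],[0.008,0,0,0,0,0,0.3],[0,0,0,0,0,0,0.3]],
  ],
)

```text
t: 25.4
position: [0.4513, -0.1846, 0.0086]
tcp_rot: [-0.464, -0.533, -0.464, 0.534]
ft_force: [0.2, -0.4, 0.5]
finger_gap: 0.0553
```

```bash
python3 - <<'E'
from h import *
goto((.4515,-.1846,.007),-8)
E
```

```text
t 25.4 pos [ 0.4513 -0.1846  0.0086] yaw -7.99 F [ 0.2 -0.4  0.5] gap 0.0553
shift mm [ 1.6  0.2 -0.1] rot [0.01 0.04 0.02]
```

Emit:
carry_out(
  increments=[
    [[0.001,0,0,0,0,0,0.3],[0,0,0,0,0,0,-1],[0,0,0,0,0,0,-1],[0,0,0,0,0,0,-1],[0,0,0,0,0,0,-1]],
  ],
)

```text
t: 26.02
position: [0.4516, -0.1848, 0.0082]
tcp_rot: [-0.464, -0.533, -0.464, 0.534]
ft_force: [-0.6, 0.9, -1.2]
finger_gap: 0.0336
```

Emit:
carry_out(
  increments=[
    [[-0.03,0,0,0,0,0,-1],[-0.05,0,0,0,0,0,-1],[-0.06,0,0,0,0,0,-1],[0,0,0,0,0,0,-1]],
  ],
)

```text
t: 26.52
position: [0.4515, -0.1846, 0.1513]
tcp_rot: [-0.464, -0.533, -0.464, 0.534]
ft_force: [-0.3, -0.2, -0.5]
finger_gap: 0.0335
```

```bash
python3 - <<'E'
from h import *
goto((.5715,.0352,.15),-8)
im,D,c=look("w16")
cv2.imwrite("pics/w16c.png",cv2.resize(im[170:320,230:410],None,fx=4,fy=4))
E
```

```text
t 26.52 pos [ 0.4515 -0.1846  0.1513] yaw -7.99 F [-0.3 -0.2 -0.5] gap 0.0335
shift mm [   1.1   88.3 -234.3] rot [0.01 0.03 0.08]
```

View pics/w16c.png

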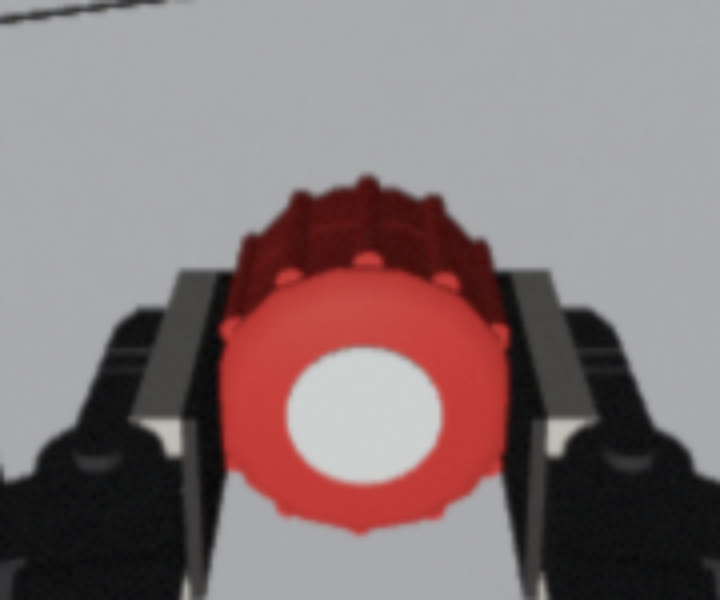

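Knob held upright. Carry it over.

Emit:
carry_out(
  increments=[
    [[-0.002,0.0177,-0.047,0,0,0,-1],[-0.002,0.0177,-0.047,0,0,0,-1],[-0.002,0.0177,-0.047,0,0,0,-1],[0,0.0177,-0.047,0,0,0,-1],[0,0.0177,-0.047,0,0,0,-1],[0,0,0,0,0,0,-1],[0,0,0,0,0,0,-1]],
  ],
)

```text
t: 27.45
position: [0.5665, 0.0428, 0.1415]
tcp_rot: [-0.457, -0.528, -0.469, 0.54]
ft_force: [-0.3, -0.5, -1.4]
finger_gap: 0.0339
```

```bash
python3 - <<'E'
from h import *
goto((.5715,.0352,.135),-8)
E
```

```text
t 27.45 pos [0.5665 0.0428 0.1415] yaw -8.15 F [-0.3 -0.5 -1.4] gap 0.0339
shift mm [6.4 6.2 6.8] rot [-0.15  0.09  1.4 ]
```

Emit:
carry_out(
  increments=[
    [[0.006,0.0062,0.0068,-0.1,0.1,1.4,-1],[0,0,0,0,0,0,-1],[0,0,0,0,0,0,-1]],
  ],
)

```text
t: 27.82
position: [0.5687, 0.0327, 0.1329]
tcp_rot: [-0.462, -0.533, -0.464, 0.536]
ft_force: [0.3, -1.2, -1.0]
finger_gap: 0.0334
```

```bash
python3 - <<'E'
from h import *
goto((.5715,.0352,.0932),-8)
im,D,c=look("w17"); h=cv2.cvtColor(im,cv2.COLOR_BGR2HSV); P=cloud(c,D)
m=cv2.inRange(h,(0,0,140),(180,60,255)); m[:230]=0;m[300:]=0;m[:,:290]=0;m[:,352:]=0
k,l,st,ce=cv2.connectedComponentsWithStats(m); i=np.argmax(st[1:,4])+1; z=np.median(P[l==i][:,2]); print("spot",st[i],ce[i],z,onplane(c,*ce[i],z))
E
```

```text
t 27.82 pos [0.5687 0.0327 0.1329] yaw -8.23 F [ 0.3 -1.2 -1. ] gap 0.0334
shift mm [39.7  2.7 -2.9] rot [-0.23  0.05  0.3 ]
spot [ 302  257   38   34 1025] [320.50536585 273.2995122 ] 0.15260604332842043 [0.56892565 0.03287511 0.15260604]
```

View pics/w17.png

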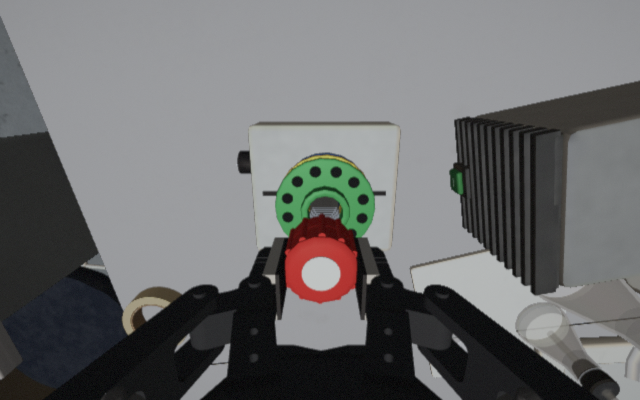

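Knob centre (0.5689, 0.0329) agrees with the TCP. Align, then lower.

Emit:
carry_out(
  increments=[
    [[0,0.0026,-0.0028,-0.2,0,0.3,-1],[0.01,0,0,0,0,0,-1],[0,0,0,0,0,0,-1]],
  ],
)

```text
t: 28.25
position: [0.5718, 0.0352, 0.1226]
tcp_rot: [-0.464, -0.534, -0.463, 0.534]
ft_force: [0.2, 0.3, -0.8]
finger_gap: 0.0334
```

```bash
python3 - <<'E'
from h import *
goto((.5714,.0351,.0932),-8)
E
```

```text
t 28.25 pos [0.5718 0.0352 0.1226] yaw -8.03 F [ 0.2  0.3 -0.8] gap 0.0334
shift mm [29.4 -0.4  0.1] rot [-0.03  0.05 -0.04]
```

Emit:
carry_out(
  increments=[
    [[0.01,-0.0003,0,0,0,0,-1],[0.009,0,0,0,0,0,-1],[0.006,0,0,0,0,0,-1],[0,0,0,0,0,0,-1]],
  ],
)

```text
t: 28.75
position: [0.5712, 0.0353, 0.0952]
tcp_rot: [-0.464, -0.533, -0.464, 0.534]
ft_force: [-0.2, -0.3, -0.5]
finger_gap: 0.0336
```

```bash
python3 - <<'E'
from h import *
goto((.5714,.0351,.0932),-8)
E
```

```text
t 28.75 pos [0.5712 0.0353 0.0952] yaw -8.01 F [-0.2 -0.3 -0.5] gap 0.0336
shift mm [2.  0.3 0.2] rot [-0.01  0.06  0.03]
```

Emit:
carry_out(
  increments=[
    [[0.002,0,0,0,0,0,-1],[0,0,0,0,0,0,-1]],
  ],
)

```text
t: 29.0
position: [0.5714, 0.0353, 0.0932]
tcp_rot: [-0.464, -0.533, -0.464, 0.534]
ft_force: [-0.1, 0.2, -0.8]
finger_gap: 0.0335
```

Emit:
carry_out(
  increments=[
    [[0,0,0,0,0,0,0.3],[0,0,0,0,0,0,0.3],[0,0,0,0,0,0,0.3]],
  ],
)

```text
t: 29.38
position: [0.572, 0.0353, 0.094]
tcp_rot: [0.464, 0.534, 0.463, -0.534]
ft_force: [-0.2, 0.2, -0.3]
finger_gap: 0.0553
```

Emit:
carry_out(
  increments=[
    [[-0.03,0,0,0,0,0,0.3],[-0.05,0,0,0,0,0,0.3],[-0.03,0,0,0,0,0,0.3],[0,0,0,0,0,0,0.3]],
  ],
)

```text
t: 29.88
position: [0.5717, 0.0354, 0.2069]
tcp_rot: [-0.464, -0.534, -0.463, 0.534]
ft_force: [0.3, 0.1, -1.0]
finger_gap: 0.0557
```

```bash
python3 - <<'E'
from h import *
goto((.5714,.0351,.0932),-8)
im,D,c=look("w18"); h=cv2.cvtColor(im,cv2.COLOR_BGR2HSV); P=cloud(c,D)
for n,lo,hi in [("red",(0,120,40),(8,255,255)),("green",(50,120,40),(85,255,255)),("yellow",(22,120,60),(34,255,255)),("white",(0,0,150),(180,50,255))]:
    m=cv2.inRange(h,lo,hi); m[:140]=0;m[240:]=0;m[:,:270]=0;m[:,:]*=1;m[:,372:]=0
    m&=((P[...,2]>.05)*255).astype(np.uint8)
    q=P[m>0]; print(n,len(q),np.percentile(q,[5,50,95],axis=0).round(4).tolist() if len(q) else "")
im2,_,_=look("sc18","scene")
cv2.imwrite("pics/sc18c.png",cv2.resize(im2[100:320,190:430],None,fx=2.6,fy=2.6,interpolation=cv2.INTER_CUBIC))
E
```

```text
t 29.88 pos [0.5717 0.0354 0.2069] yaw -8.01 F [ 0.3  0.1 -1. ] gap 0.0557
shift mm [113.7  -0.3   0.3] rot [-0.01  0.05 -0.04]
red 1192 [[0.5565, 0.0213, 0.0961], [0.5728, 0.0413, 0.1114], [0.5872, 0.053, 0.1129]]
green 207 [[0.545, 0.0055, 0.0729], [0.5949, 0.0171, 0.074], [0.6048, 0.0499, 0.0751]]
yellow 40 [[0.5617, 0.0588, 0.0577], [0.5794, 0.0688, 0.0589], [0.5947, 0.0701, 0.0742]]
white 382 [[0.5641, 0.0285, 0.1115], [0.5719, 0.0361, 0.1126], [0.5828, 0.1138, 0.3485]]
```

View pics/w18.png

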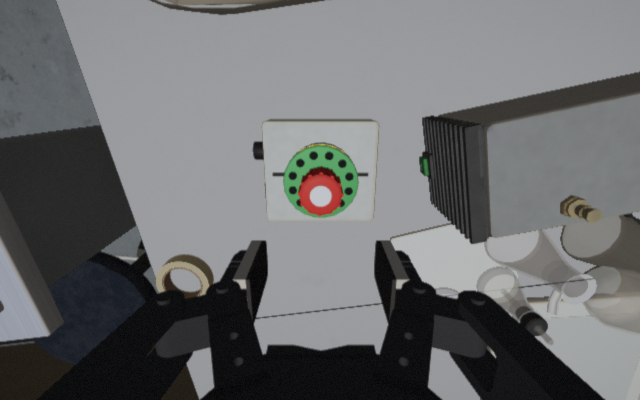

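View pics/sc18c.png

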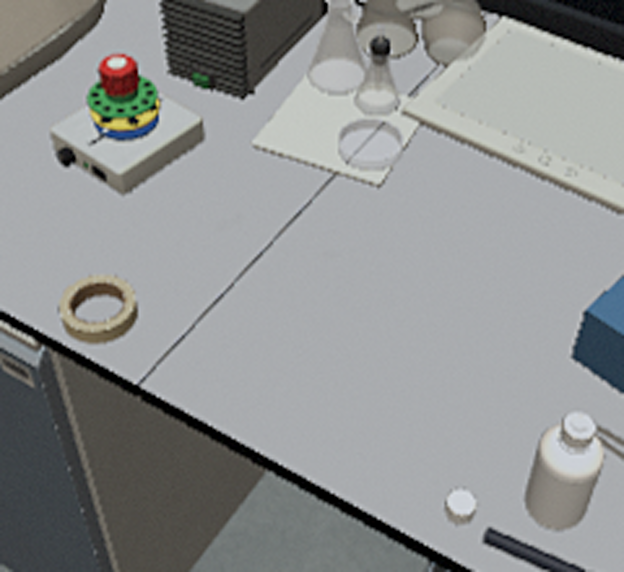

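The stack stands straight: knob top is at 112.7 mm (nominal 113). Tape (228,218), bottle and cap are where they were. Handing in.

```bash
python3 - <<'E'
from h import *
s=env.get_state(); print(s["t"],abs(s["joint_velocities"]).max(),s["ft_force"].round(1))
print(env.sign_off())
E
```

```text
29.975 0.025737634595076136 [ 0.   0.2 -0.2]
the job is handed in; nothing more can be done
None
```

The rotor is built on the shaft in the order asked: blue plate with its slot on the flats, yellow disc, green disc, red knob. Each part went fully down before the next, and the job was handed in at about 30 s of the 102 s.

**Heights:** each part was checked by wrist depth after release. All read 0.3–1 mm below nominal, which is within the camera's error:

| Part | Flange top read / nominal (mm) | Part top read / nominal (mm) |
|---|---|---|
| Blue plate | 44.4 / 45 | 54.6 / 55 |
| Yellow disc | 59.2 / 60 | 69.0 / 70 |
| Green disc | 74.3 / 75 | 84.4 / 85 |
| Red knob | – | 112.7 / 113 |

**Alignment:** the blue plate's white lines run in line with the drive's black lines. The measured yaw was −8.05° for both.

**Forces:** the wrist force read after each move never exceeded about 3 N. No clear contact force showed as a part reached its seat, so seating rests on the heights.

**Bystanders:** the last scene picture shows the tape, bottle and cap where they were. I compared the tape's pixel position and judged the other two by eye. The gripper was open and well clear, about 94 mm above the top of the knob.

**Check that failed:** one ellipse fit of the green flange in the hand was spoiled by the fingers in view. I disregarded it and used the bore position and the jaw centring instead.

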